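# Tare the ring rod and weigh the glaze test rings

## Task

Lift the steel rod out of its wooden rest and lay it in the two forks on the scale's pan; let go, and turn the knob of the dial until the zero mark stands at the pointer. Then take the rod again by its wooden handle, run it through the three rings that stand in the rack, lift them off together, and lay the rod with the rings back in the forks so that the dial shows the rings' own weight. Leave the other things on the bench where they are.

Things in the scene. Friction and masses are not known exactly. Their poses are not given: they have to be found in the camera images.
- rod: steel rod with handle, 120 g (hidden, 0.7 to 1.3 times), 198 mm long. Origin on its axis at the guard's front face; +x along the axis to the tip, z up. Square shaft 10 x 10 mm from x = 0 to 140 mm; guard disc 44 mm across, x = -4 to 0; square wooden handle 22 x 22 mm, x = -58 to -4 mm. Balances near x = +45 mm. At the start it lies level in the rest, axis 32 mm above the table
- rod_mid (a point): point on the rod's axis 69 mm ahead of the guard's front face (rod x = +69 mm); it lies between the forks when the rod is laid properly
- rest: fixed dark wooden rest. Origin on the table under the rod's origin, +x the way the tip points. Trough walls 44 mm high close along both sides of the handle (x = -55 to -11 mm): the handle cannot be gripped there. Notched post, 36 mm high, under the shaft at x = +115 mm. From x = +10 to +100 mm the shaft is free on both sides over an 8 mm base board 50 mm wide
- scale: fixed dial scale, grey housing 300 (x) x 190 (y) x 46 mm high; origin on the table under its centre. The dial's axis is upright at x = -62 mm, y = 0; the pan is centred at x = +73 mm, y = 0
- cradle (a point): on the sprung pan: where the rod's axis lies, midway between the forks; x along the rod's bed, z up. Forks at x = -53 and +53 mm, 8 mm thick; notch floor 15 mm wide, 5 mm below this point, flaring to 35 mm at 14 mm above it; pan plate (150 x 75 mm) 54 mm below it. 132 mm above the table when empty; the pan only moves up and down, 1 mm per 20 g. The rod may lie either way round
- pointer (a joint): angle of the black pointer round the dial's rim, rad, clockwise seen from above, driven by the pan: 0 with the pan empty (pointing along the scale's -x), 0.368 rad more for each 50 g on the pan. Do not turn it by hand
- dial (a joint): angle of the white dial with its knob, rad, clockwise seen from above, same zero direction as the pointer: the scale reads zero when joint dial equals joint pointer. Range -1.0 to 2.2; stays where left (friction 0.05 N m). Once the rod is laid on, the turn needed is 0.3 to 1.5 rad clockwise
- knob_top (a point): centre of the top of the black round knob fixed on the dial: knob 52 mm across (55 over its ribs), 36 mm tall above the white dial disc; top 93 mm above the table. The disc is 120 mm across, its face 57 mm above the table
- pointer_tip (a point): reading point of the pointer, 62 mm from the dial's axis
- zero_mark (a point): rim end of the dial's zero mark, the one long broad black bar on the white disc, 62 mm from the axis
- mark_150 (a point): rim end of the dial's 150 g mark (the longest of the thin ones), 1.104 rad clockwise from the zero mark, 62 mm from the axis: the true weight of the three rings together
- rack: fixed rack for the rings: pale block 85 (x) x 100 (y) x 30 mm with terracotta rails and fins up to 56 mm above the table; origin on the table under its centre. The three rings stand on edge in it with their holes in line along x; either side is open for the rod
- ring_axis (a point): centre of the middle ring's hole as it stands in the rack, 70 mm above the table; axes as rack, the holes run along x
- ring0: white ceramic test ring, 64 mm outside, hole 32 mm, 10 mm thick, 50 g; origin at the centre of its hole, its axis is x; stands on edge in the rack, 18 mm to the rack's -x side of the middle
- ring1: white ceramic test ring, 64 mm outside, hole 32 mm, 10 mm thick, 50 g; origin at the centre of its hole, its axis is x; stands on edge in the rack, in the middle
- ring2: white ceramic test ring, 64 mm outside, hole 32 mm, 10 mm thick, 50 g; origin at the centre of its hole, its axis is x; stands on edge in the rack, 18 mm to the rack's +x side of the middle
- jar: amber glass jar, 60 mm across, 75 mm tall; a bystander, leave it alone; origin under its middle
- bowl: small terracotta bowl, 110 mm across, 50 mm tall; a bystander, leave it alone; origin under its middle
- mug: terracotta mug with a handle, 76 mm across, 85 mm tall; a bystander, leave it alone; origin under its middle
- rib: flat wooden rib (shaping board) 100 x 45 x 8 mm, lying on the table; a bystander, leave it alone; origin under its middle
- brush: brush, 170 mm long, lying on the table; a bystander, leave it alone; origin under its middle
- prop: square pale kiln prop standing upright, 35 x 35 x 75 mm; a bystander, leave it alone; origin under its middle
- trimmer: flat-bladed tool, 180 mm long, lying on the table; a bystander, leave it alone; origin under its middle
Mind the look-alikes: they are no part of the job. Leave any blue or purple look-alike of the rest alone.

How it is judged:
By the outcome, as a careful person would: the job done as asked, in the order asked, and still so for the second after the job is handed in, with the robot touching nothing.
It also fails if it takes over 72 s, if anything falls off the work surface, if the arm or the gripper's body presses on something with over 40 N, if the wrist force passes 120 N, or if a joint passes its speed limit or range.

## Robot

A 6-joint arm with a two-finger parallel gripper is mounted at the origin on the work surface. World frame = base frame: x ahead of the robot, y to its left, z up, the work surface at z = 0. Lengths are in mm, angles in rad, forces in N, time in s.
With the tool pointing down it reaches from about 350 to 975 mm from the base axis. Payload 7.1 kg.
Tool frame: the origin (TCP) lies at the very end of the fingers, on their centre line; the grasp point (between the pads) lies 19 mm behind it; x points along the fingers, z is the direction in which the jaws open and shut, and the axes are right-handed (so a half turn about x gives the same grasp; the last joint's range is limited). The gripper opens to 88 mm and grips with 3 to 60 N. Pads are 20 mm wide; open, the fingers measure 115 mm over their backs; the gripper's body (75 mm by 178 mm) begins 61 mm behind the grasp point.
Start: joints at [-1.269, 0.423, 1.63, -0, 1.089, -0.019], TCP at [197.096, -593.092, 222.675] pointing down, gripper open.
Joint ranges: [-3, 3], [-0.9, 2.11], [0.09, 2.58], [-1.31, 4.45], [0.11, 2.69], [-2.54, 2.54]. Speed limits (rad/s): [2.39, 2.39, 3.01, 3.14, 3.14, 3.14].

## Interface

Orientations are given as a unit quaternion [x, y, z, w].
In Python, from bench import ctrl, get_image, camera_params gives the robot as it stands.
- The arm moves only by the tool play_rows, never from a script. Its argument "plan" is a list of rows, each a list of 7 numbers: the shift along the tool's x, y, z in mm, then the turn, a rotation vector about the tool's x, y, z in rad, then the finger opening in mm, from 0 to 87.8. A call has 1 to 12 rows; each row is the pose to reach, as a shift and turn from the pose measured when the call began, along the tool's axes at that moment; what a row does not reach only later rows make up. A row lasts 1/10 s, in which the tool goes at most 50 mm and 8.59 degrees, less where a joint would pass 70% of its speed; a pose out of reach is approached as far as the arm can. A call with a gripper value outside its range is refused whole. The fingers move at their own pace and stop on an object; "force" is the grip in N (left out, the last holds). Time passes only in rows, so rows that repeat a pose let the fingers close. It gives the time, the measured TCP pose, the force and the opening at its end, in the units of the state.
- ctrl.get_state(): the state, without advancing time (a new reading comes with each control period).
- get_image(name): name is "side" or "top"; returns (picture, depth): 384x512x3 uint8, red, green, blue; 384x512 float32, mm along the optical axis (not along the pixel's ray), 0 where there is no reading.
- camera_params(name): a dict with "K" (3x3 intrinsics, pixels), "origin" and "attitude" of the camera in the world. Camera axes: x right, y up, looking along -z (the intrinsics and any distortion apply to the point x, -y, -z); pixel columns grow to the right and rows downward; lengths in mm; the calibration is good to about 2 mm. A picture is of the moment at which its call begins. camera_params takes no time and is no camera call.
- ctrl.sign_off(): hands the job in, once; it reports no verdict.
The state is a dict: "clock": time; "q": joint angles; "qvel": joint speeds; "tau": joint torques, N m; "ee_pos": TCP position; "eef_rot": TCP orientation; "force": force on the tool from outside, world axes, zero at the start; "ft_torque": the same for the moment, N m; "opening": opening from 0.0 (shut) to 1.0 (fully open).
Only numpy, scipy, OpenCV 4.12 (cv2) and the standard library are available. Lean on these libraries where they do the work, as an engineer would, in place of code of your own. Each camera call takes 0.05 s, during which the arm holds its last target.

## Working session

There is one attempt and no reset: what is moved stays moved. The work goes in short steps, Python scripts to look and compute and a tool call to move; the robot and the scene stay as the last step left them, time stands still between calls to the robot, and variables do not carry over. Pictures are saved under pics/ and viewed, and the job is handed in when it is done.

Besides the shell and the picture viewer there is one more tool, called after "Request:" as name(argument=value, ...) on one line, values as JSON. play_rows: Moves the arm, as the interface text tells. Its arguments: {"type":"object","properties":{"plan":{"type":"array","items":{"type":"array","items":{"type":"number"}}},"force":{"type":"number"}},"required":["plan"]}

```bash
ls; mkdir -p pics; cat > h.py <<'E'
import numpy as np, cv2
from scipy.spatial.transform import Rotation as R
from bench import ctrl, get_image, camera_params
E
python3 - <<'E'
from h import *
print(ctrl.get_state())
for n in ("top","side"):
    p,d=get_image(n); cv2.imwrite(f"pics/{n}0.png",p[:,:,::-1]); np.savez(f"{n}0.npz",p=p,d=d)
    print(n,camera_params(n), d.min(),d.max())
E
```

```text
pics
{'clock': 0.0, 'q': array([-1.26903000e+00,  4.23832536e-01,  1.63068421e+00,  2.84262943e-06,
        1.08857608e+00, -1.90074306e-02]), 'qvel': array([ 0.00144823, -0.00048777,  0.00017743,  0.00047671, -0.00041476,
       -0.00051645]), 'tau': array([-4.66460246e-03, -5.44634235e+01, -2.73674583e+01,  6.41975901e-02,
        2.26462469e-02, -1.20356299e-04]), 'ee_pos': array([ 196.92095203, -592.58967425,  221.90914941]), 'eef_rot': array([ 0.41405215,  0.57385603, -0.41341382,  0.57300881]), 'force': array([-0.44627681,  0.65916747,  0.52776198]), 'ft_torque': array([ 0.0062637 , -0.00627896,  0.05307068]), 'opening': 0.9968994884447303}
top {'K': array([[383.94021207,   0.        , 255.24507952],
       [  0.        , 383.94021207, 191.66431249],
       [  0.        ,   0.        ,   1.        ]]), 'origin': array([ 438.88691764,  -62.34431061, 1214.30236599]), 'attitude': array([-0.03651805,  0.01944502,  0.71075137, -0.70222561])} 0.0 2101.3203
side {'K': array([[406.20748142,   0.        , 253.6548285 ],
       [  0.        , 406.20748142, 194.051561  ],
       [  0.        ,   0.        ,   1.        ]]), 'origin': array([ 266.71556792,  746.27142685, 1028.67299198]), 'attitude': array([-0.05953179,  0.355231  ,  0.91977209, -0.15584028])} 0.0 3674.958
```

View pics/top0.png

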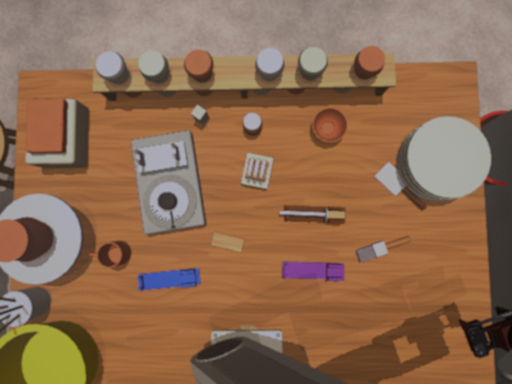

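View pics/side0.png

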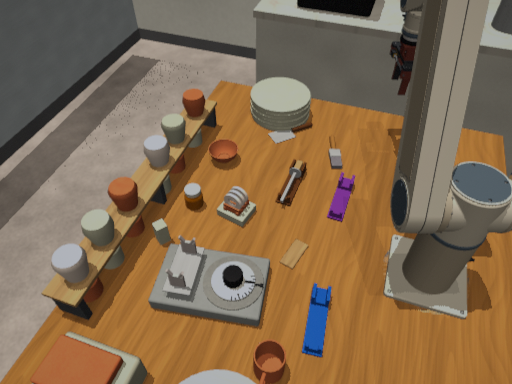

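The top view shows the dark rest with the rod at about (312,214). Its look-alikes are the purple one at (313,271) and the blue one at (169,279). The ring rack is at (257,170) and the scale at (168,183). I'm taking the dark brown rest and will check it in close crops.

```bash
python3 - <<'E'
from h import *
p=np.load("top0.npz")["p"][:,:,::-1]; s=np.load("side0.npz")["p"][:,:,::-1]
a=cv2.resize(p[150:240,230:355],None,fx=6,fy=6,interpolation=cv2.INTER_CUBIC)
cv2.imwrite("pics/c1.png",a)
cv2.imwrite("pics/c2.png",cv2.resize(p[125:240,125:210],None,fx=5,fy=5,interpolation=cv2.INTER_CUBIC))
cv2.imwrite("pics/c3.png",cv2.resize(s[150:325,145:320],None,fx=3.4,fy=3.4,interpolation=cv2.INTER_CUBIC))
E
```

```text
(no output)
```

View pics/c1.png

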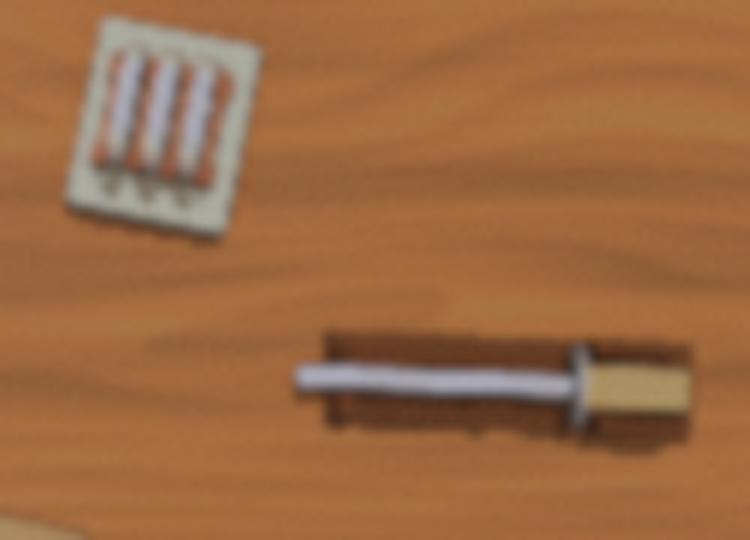

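View pics/c2.png

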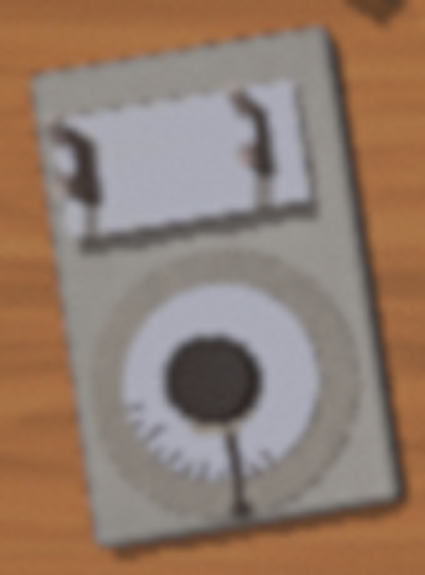

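View pics/c3.png

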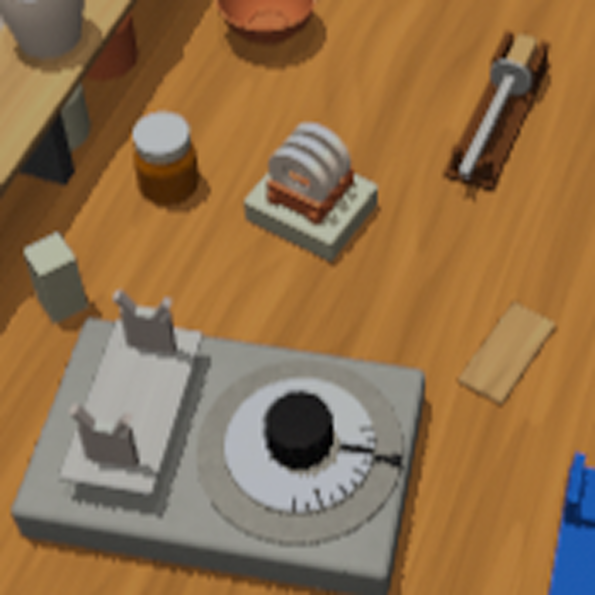

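```bash
cat >> h.py <<'E'
def cam(n):
    c=camera_params(n); return c["K"],np.array(c["origin"]),R.from_quat(c["attitude"])
def ray(n,u,v):
    K,o,r=cam(n); d=np.array([(u-K[0,2])/K[0,0],-(v-K[1,2])/K[1,1],-1.0]); return o,r.apply(d)
def onz(n,u,v,z):
    o,d=ray(n,u,v); return o+d*(z-o[2])/d[2]
def proj(n,P):
    K,o,r=cam(n); q=r.inv().apply(np.asarray(P,float)-o)
    q=np.atleast_2d(q); return np.c_[K[0,2]-K[0,0]*q[:,0]/q[:,2], K[1,2]+K[1,1]*q[:,1]/q[:,2]]
def cloud(n,d):
    K,o,r=cam(n); v,u=np.mgrid[:d.shape[0],:d.shape[1]]
    q=np.stack([(u-K[0,2])/K[0,0]*d,-(v-K[1,2])/K[1,1]*d,-d],-1)
    return r.apply(q.reshape(-1,3)).reshape(q.shape)+o
def save(n,name,box=None,f=1):
    p,d=get_image(n); im=p[:,:,::-1]
    if box: im=im[box[1]:box[3],box[0]:box[2]]
    cv2.imwrite(f"pics/{name}.png",cv2.resize(im,None,fx=f,fy=f,interpolation=cv2.INTER_CUBIC)); return p,d
E
python3 - <<'E'
from h import *
D=np.load("top0.npz");p,d=D["p"],D["d"]
hsv=cv2.cvtColor(p,cv2.COLOR_RGB2HSV)
C=cloud("top",d)
def box(m,u0,v0,u1,v1):
    k=np.zeros(m.shape,bool);k[v0:v1,u0:u1]=1;return m&k
def rep(name,m,z):
    v,u=np.nonzero(m)
    w=np.array([onz("top",a,b,z)[:2] for a,b in zip(u,v)])
    (c,s,a)=cv2.minAreaRect(w.astype(np.float32))
    ww=w-w.mean(0); e,V=np.linalg.eigh(ww.T@ww/len(w))
    print(name,len(w),"mean",w.mean(0).round(1),"rect c",np.round(c,1),np.round(s,1),round(a,1),"pca deg",np.degrees(np.arctan2(V[1,1],V[0,1])).round(1),"depthz",np.median(C[v,u,2]).round(1))
h,s,v=hsv[...,0].astype(int),hsv[...,1].astype(int),hsv[...,2].astype(int)
shaft=box((s<60)&(v>110),275,200,327,222); rep("shaft",shaft,37)
hand=box((h>12)&(h<30)&(v>130)&(s<150),328,205,347,222); rep("handle",hand,43)
grey=box((s<50),128,125,210,240); rep("scale",grey,46)
blk=box((v<80),150,180,185,215); n,l,st,ce=cv2.connectedComponentsWithStats(blk.astype(np.uint8)); print(st,ce)
pan=box((v>165)&(s<60),130,135,192,172); rep("pan",pan,78)
rack=box(s<70,238,150,275,192); rep("rack",rack,30)
print(hsv[210,300],hsv[215,337],hsv[160,143],hsv[150,160],hsv[230,160],hsv[162,257])
for n,u,v in [("pancentre",160,160),("pan2",155,155),("scaletop",155,180),("scale2",150,228),("table",220,200),("knob",167,200),("dial",158,210)]: print(n,C[v,u].round(1))
E
```

```text
shaft 207 mean [ 465.6 -179.1] rect c [ 464.1 -177.9] [143.3  18.3] 87.8 pca deg 87.3 depthz 35.2
handle 120 mean [ 460.4 -279.2] rect c [ 460.9 -280.1] [51.5 18.2] 89.3 pca deg 87.1 depthz 41.7Traceback (most recent call last):
  File "<stdin>", line 16, in <module>
  File "<stdin>", line 9, in rep
  File "h.py", line 9, in onz
    o,d=ray(n,u,v); return o+d*(z-o[2])/d[2]
        ~~~^^^^^^^
  File "h.py", line 7, in ray
    K,o,r=cam(n); d=np.array([(u-K[0,2])/K[0,0],-(v-K[1,2])/K[1,1],-1.0]); return o,r.apply(d)
          ~~~^^^
  File "h.py", line 5, in cam
    c=camera_params(n); return c["K"],np.array(c["origin"]),R.from_quat(c["attitude"])
ValueError: time passes only in moves, steps and waits
```

```bash
sed -i 's/^def cam(n):/import functools\n@functools.lru_cache\ndef cam(n):/' h.py
cat > m1.py <<'E'
from h import *
D=np.load("top0.npz");p,d=D["p"],D["d"]
hsv=cv2.cvtColor(p,cv2.COLOR_RGB2HSV)
C=cloud("top",d)
def box(m,u0,v0,u1,v1):
    k=np.zeros(m.shape,bool);k[v0:v1,u0:u1]=1;return m&k
def rep(name,m,z):
    v,u=np.nonzero(m)
    w=np.array([onz("top",a,b,z)[:2] for a,b in zip(u,v)])
    (c,s,a)=cv2.minAreaRect(w.astype(np.float32))
    ww=w-w.mean(0); e,V=np.linalg.eigh(ww.T@ww/len(w))
    print(name,len(w),"mean",w.mean(0).round(1),"rect c",np.round(c,1),np.round(s,1),round(a,1),"pca deg",np.degrees(np.arctan2(V[1,1],V[0,1])).round(1),"depthz",np.median(C[v,u,2]).round(1))
h,s,v=hsv[...,0].astype(int),hsv[...,1].astype(int),hsv[...,2].astype(int)
E
cat m1.py - > m2.py <<'E'
shaft=box((s<60)&(v>110),275,200,325,222); rep("shaft",shaft,37)
hand=box((h>12)&(h<30)&(v>130)&(s<150),328,205,347,222); rep("handle",hand,43)
grey=box((s<50),128,125,210,240); rep("scale",grey,46)
blk=box((v<80),150,180,185,215); n,l,st,ce=cv2.connectedComponentsWithStats(blk.astype(np.uint8)); print(st,ce)
pan=box((v>165)&(s<60),130,135,192,172); rep("pan",pan,78)
rack=box(s<70,238,150,275,192); rep("rack",rack,30)
print(hsv[210,300],hsv[215,337],hsv[160,143],hsv[150,160],hsv[230,160],hsv[162,257])
for n,u,v in [("pancentre",160,160),("pan2",155,155),("scaletop",155,180),("scale2",150,228),("table",220,200),("knob",167,200),("dial",158,210)]: print(n,C[v,u].round(1))
# depth-based: points high near rack, scale
def hi(name,x0,x1,y0,y1,z0,z1):
    m=(C[...,0]>x0)&(C[...,0]<x1)&(C[...,1]>y0)&(C[...,1]<y1)&(C[...,2]>z0)&(C[...,2]<z1)
    P=C[m]; print(name,len(P),P.mean(0).round(1) if len(P) else'')
    if len(P)>4:
        (c,ss,a)=cv2.minAreaRect(P[:,:2].astype(np.float32)); print("  ",np.round(c,1),np.round(ss,1),round(a,1))
hi("scale top",300,720,80,420,40,52)
hi("scale all",300,720,80,420,38,150)
hi("knob",300,720,80,420,86,99)
hi("forks",300,720,80,420,112,160)
hi("rings",400,700,-120,40,65,120)
hi("rack top",400,700,-120,40,25,35)
hi("rack all",400,700,-120,40,22,120)
E
python3 m2.py
```

```text
shaft 197 mean [ 465.8 -175.5] rect c [ 466. -175.] [137.3  13.6] 86.9 pca deg 87.4 depthz 35.1
handle 120 mean [ 460.4 -279.2] rect c [ 460.9 -280.1] [51.5 18.2] 89.3 pca deg 87.1 depthz 41.7
scale 5795 mean [564.9 234.7] rect c [566.5 235. ] [296.4 188. ] 8.9 pca deg -171.2 depthz 49.6
[[     0      0    512    384 196373]
 [   159    193     18     16    235]] [[255.60555677 191.48908964]
 [167.29361702 200.61702128]]
pan 808 mean [639.2 246.1] rect c [639.8 249.5] [ 71.3 144.8] 8.7 pca deg 100.5 depthz 77.1
rack 717 mean [599.  -38.9] rect c [598.8 -39.4] [ 84.3 100.1] 77.9 pca deg 169.1 depthz 30.8
[  9 130 100] [ 19 107 169] [ 4 27 75] [120  17 181] [ 13  13 134] [135  12 173]
pancentre [628.3 249.8  79.1]
pan2 [644.2 265.9  76.2]
scaletop [571.4 272.7  49.9]
scale2 [424.7 288.1  44.9]
table [510.2  78.5   1.7]
knob [506.9 224.6  91.5]
dial [479.  260.8  56.6]
scale top 3266 [555.2 232.8  46. ]
   [519.5 290.2] [378.1 310.3] 8.5
scale all 6056 [554.6 238.5  58.2]
   [519.2 291.5] [379.7 312.9] 8.6
knob 284 [516.6 233.6  91.8]
   [484.4 279.7] [139.1 399.6] 72.1
forks 146 [639.5 252.4 130.3]
   [639.  248.3] [ 45.6 114.7] 8.5
rings 228 [597.8 -40.   92.2]
   [600.5 -40.6] [45.7 63.4] 77.7
rack top 441 [593.9 -41.1  29.1]
   [557.7 -47.5] [204.6 112. ] 9.6
rack all 882 [595.2 -41.9  50. ]
   [557.7 -47.5] [204.6 112. ] 9.6
```

```bash
cat > geo.py <<'E'
from h import *
def fr(x,y,deg):
    c,s=np.cos(np.radians(deg)),np.sin(np.radians(deg)); return lambda a,b,z:np.array([x+c*a-s*b,y+s*a+c*b,z])
rod=fr(462.6,-247,87.3); sc=fr(566.5,235.5,8.8); rk=fr(599,-39.4,78)
def tool(phi): # jaw dir deg
    c,s=np.cos(np.radians(phi)),np.sin(np.radians(phi)); z=np.array([c,s,0]);x=np.array([0,0,-1.]);y=np.cross(z,x); return R.from_matrix(np.c_[x,y,z])
def go(P,Rt):
    st=ctrl.get_state(); r=R.from_quat(st["eef_rot"]); p=st["ee_pos"]
    print("clock",st["clock"],"tcp",p.round(1),"shift",r.inv().apply(np.asarray(P)-p).round(1),"turn",(r.inv()*Rt).as_rotvec().round(3),"open",round(st["opening"]*88,1),"q6",st["q"].round(2),"F",st["force"].round(1))
E
cat > ov.py <<'E'
from geo import *
for n in ("top","side"):
    im=np.load(f"{n}0.npz")["p"][:,:,::-1].copy()
    f=4 
    im=cv2.resize(im,None,fx=f,fy=f,interpolation=cv2.INTER_CUBIC)
    def dot(P,c):
        u,v=proj(n,P)[0]; cv2.circle(im,(int((u+.5)*f),int((v+.5)*f)),2,c,-1)
    for x in (-58,0,45,140): dot(rod(x,0,43 if x<0 else 37),(0,0,255))
    for a in(-150,150):
        for b in (-95,95): dot(sc(a,b,46),(0,0,255))
    dot(sc(-62,0,93),(0,0,255))
    for a in np.arange(0,6.28,.3): dot(sc(-62+60*np.cos(a),60*np.sin(a),57),(0,255,0))
    for b in (-53,53): 
        dot(sc(73,b,127),(0,0,255))
        for a in (-17.5,17.5): dot(sc(73+a,b,146),(0,255,0))
    for a in (-75,75):
        for b in (-37.5,37.5): dot(sc(73+b,a,78),(255,0,0))
    for a in(-42.5,42.5):
        for b in (-50,50): dot(rk(a,b,30),(0,0,255))
    for a in (-18,0,18): dot(rk(a,0,102),(0,255,0)); dot(rk(a,0,70),(255,0,0))
    if n=="top": A,B=im[125*f:240*f,125*f:215*f],im[145*f:240*f,230*f:355*f]
    else: A,B=im[230*f:325*f,145*f:280*f],im[150*f:235*f,205*f:320*f]
    for q,X in zip("AB",(A,B)): cv2.imwrite(f"pics/ov_{n}{q}.png",X)
E
python3 ov.py; python3 -c "
from geo import *
st=ctrl.get_state(); print(R.from_quat(st['eef_rot']).as_matrix().round(3))
go(rod(45,0,120),tool(-2.7)); go(rod(45,0,120),tool(177.3))
for n,u,v,z in [('jar',252,121,75),('prop',200,110,75),('shelf',250,90,100),('bowl',329,125,50)]: print(n,onz('top',u,v,z).round(0))
"
```

```text
[[-0.     0.949  0.315]
 [ 0.001  0.315 -0.949]
 [-1.     0.    -0.001]]
clock 0.1 tcp [ 197.  -592.6  222. ] shift [ 102.4  377.3 -286.1] turn [-1.203e+00 -1.000e-03 -1.000e-03] open 88.2 q6 [-1.27  0.42  1.63 -0.    1.09 -0.02] F [ 0.1  1.  -0.5]
clock 0.1 tcp [ 197.  -592.6  222. ] shift [ 102.4  377.3 -286.1] turn [ 1.939e+00 -1.000e-03  1.000e-03] open 88.2 q6 [-1.27  0.42  1.63 -0.    1.09 -0.02] F [ 0.1  1.  -0.5]
jar [744. -28.  75.]
prop [781. 130.  75.]
shelf [831. -24. 100.]
bowl [ 734. -264.   50.]
```

View pics/ov_topA.png

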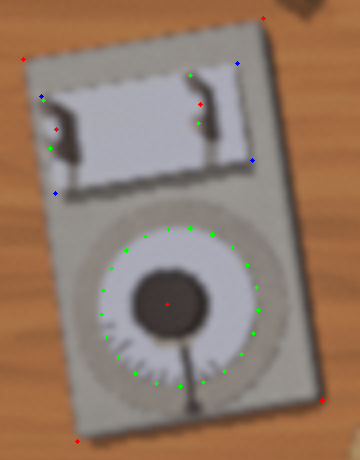

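View pics/ov_sideA.png

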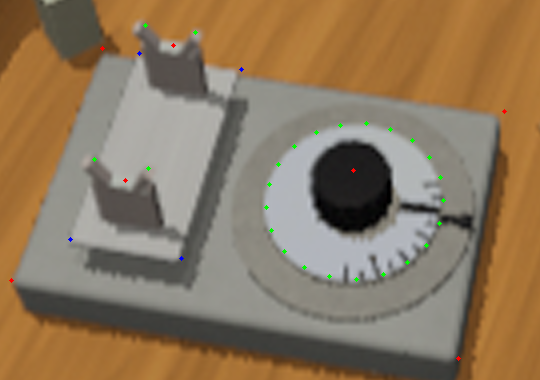

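View pics/ov_topB.png

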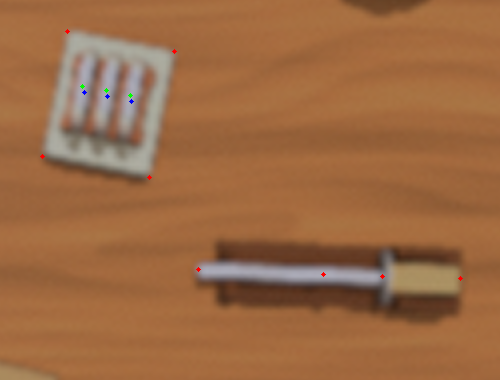

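View pics/ov_sideB.png

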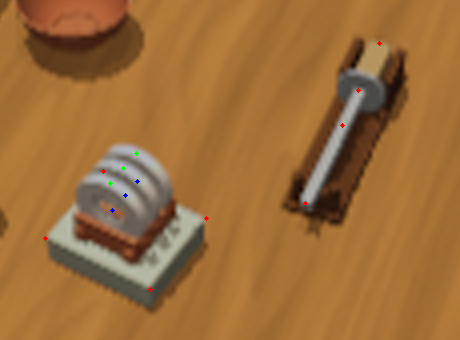

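The crops confirm the choice: the dark brown rest holds the steel rod with the wooden handle (top view, shaft 283–325, handle at 328–346). My projected points fall on the rod, scale, forks and rings in both views. Next I reach above the shaft.

Request:
play_rows(plan=[[102,377,-286,-1.203,0,0,50],[102,377,-286,-1.203,0,0,50],[102,377,-286,-1.203,0,0,50],[102,377,-286,-1.203,0,0,50],[102,377,-286,-1.203,0,0,50],[102,377,-286,-1.203,0,0,50],[102,377,-286,-1.203,0,0,50],[102,377,-286,-1.203,0,0,50],[102,377,-286,-1.203,0,0,50],[102,377,-286,-1.203,0,0,50],[102,377,-286,-1.203,0,0,50],[102,377,-286,-1.203,0,0,50]], force=30)

```text
clock: 1.3
ee_pos: [464.4, -201.5, 120.0]
eef_rot: [0.016, 0.707, -0.015, 0.706]
force: [-1.0, -0.1, -0.1]
opening: 0.567
```

```bash
python3 -c "
from geo import *
go(rod(45,0,16),tool(-2.7))
save('top','t1',(230,150,355,240),6)"
```

```text
clock 1.3 tcp [ 464.4 -201.5  120. ] shift [104.   -0.7   0.5] turn [ 0.002 -0.002 -0.001] open 49.9 q6 [-0.43  0.41  1.96  0.    0.78 -0.39] F [-1.  -0.1 -0.1]
```

View pics/t1.png

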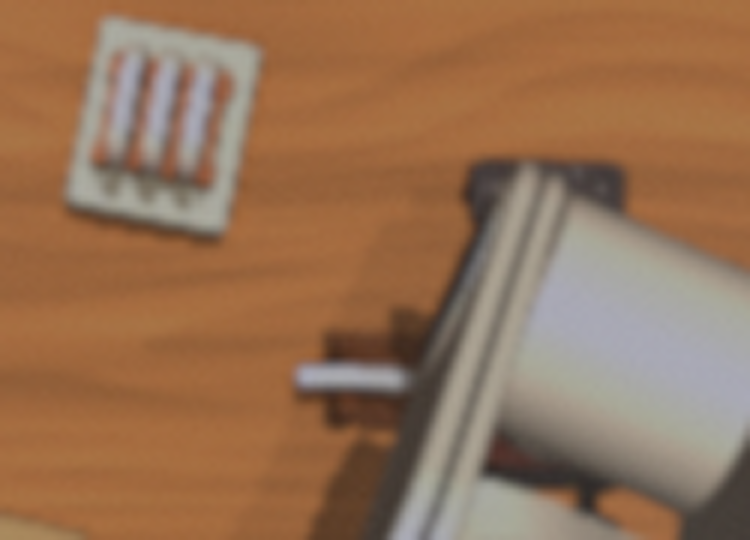

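The arm hides the shaft's middle in this crop, but the tip is still at its place and the gripper sits square over the shaft. I'll go down and close.

Request:
play_rows(plan=[[40,-0.7,0.5,0,0,0,50],[80,-0.7,0.5,0,0,0,50],[95,-0.7,0.5,0,0,0,50],[104,-0.7,0.5,0,0,0,50],[104,-0.7,0.5,0,0,0,50],[104,-0.7,0.5,0,0,0,5],[104,-0.7,0.5,0,0,0,5],[104,-0.7,0.5,0,0,0,5],[104,-0.7,0.5,0,0,0,5],[104,-0.7,0.5,0,0,0,5],[104,-0.7,0.5,0,0,0,5],[104,-0.7,0.5,0,0,0,5]], force=40)

```text
clock: 2.55
ee_pos: [464.8, -202.9, 16.6]
eef_rot: [0.017, 0.707, -0.016, 0.707]
force: [-1.4, 1.8, 5.0]
opening: 0.115
```

```bash
python3 -c "
from geo import *
go([0,0,0],tool(-2.7))"
```

```text
clock 2.55 tcp [ 464.8 -202.9   16.6] shift [  17.1  181.1 -473.7] turn [ 0.001 -0.001 -0.001] open 10.1 q6 [-0.44  0.6   1.99  0.    0.56 -0.39] F [-1.4  1.8  5. ]
```

Request:
play_rows(plan=[[-10,0,0,0,0,0,5],[-25,0,0,0,0,0,5],[-50,0,0,0,0,0,5],[-80,0,0,0,0,0,5],[-120,0,0,0,0,0,5],[-155,0,0,0,0,0,5],[-165,0,0,0,0,0,5],[-165,0,0,0,0,0,5]])

```text
clock: 3.35
ee_pos: [465.6, -203.4, 183.2]
eef_rot: [0.016, 0.706, -0.016, 0.708]
force: [0.1, 0.0, -1.7]
opening: 0.107
```

```bash
python3 -c "
from geo import *
# rod x=44.5 grip; bed dir 98.8: cradle rod_mid x=69 -> grip at -24.5 along bed
go(sc(73,-24.5,182),tool(8.8))
save('side','s2',(180,60,420,240),3.3); save('top','t2',(230,120,390,240),5)"
```

```text
clock 3.35 tcp [ 465.6 -203.4  183.2] shift [  1.5 433.6 156.9] turn [-0.2    0.003  0.   ] open 9.4 q6 [-0.44  0.31  1.92  0.    0.91 -0.39] F [ 0.1  0.  -1.7]
```

View pics/s2.png

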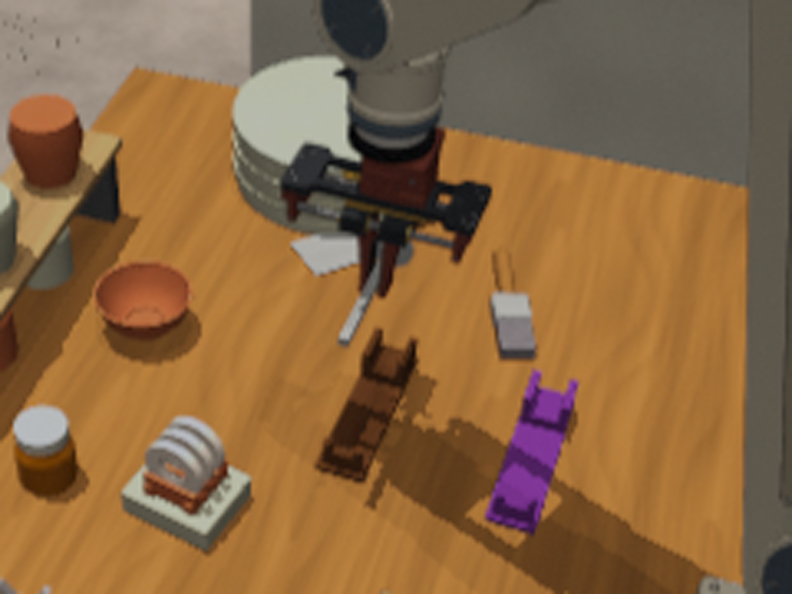

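View pics/t2.png

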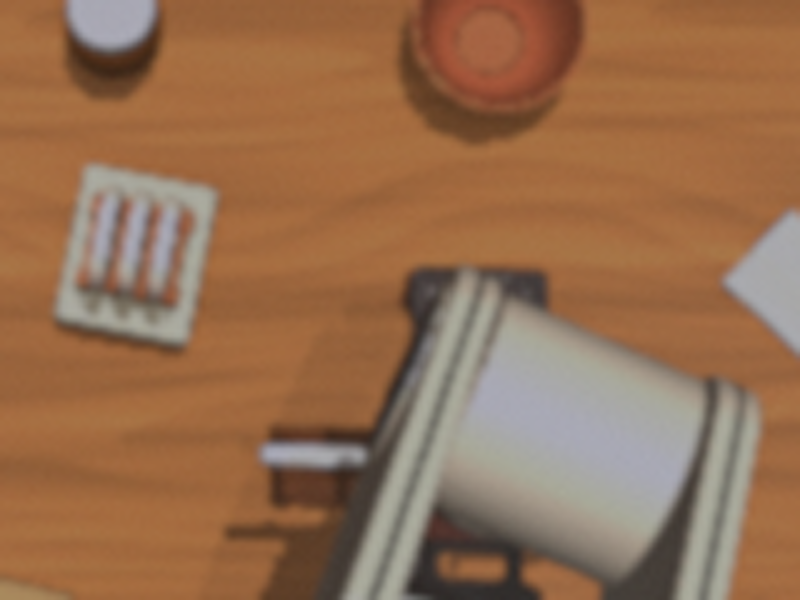

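The rod is out of the rest and held by its shaft: the tip is at about (284,162) in the side view and (283,211) in the top view. I'll check that it is level.

```bash
python3 -c "
from geo import *
t=fr(465.6,-203.4,87.3)
for z in (190,198.6,207): print(z,proj('side',t(95.5,0,z)),proj('top',t(95.5,0,z)))"
```

```text
190 [[283.22552229 166.0525878 ]] [[281.72443613 210.12223495]]
198.6 [[283.3857227  163.95093055]] [[281.86819188 210.02119122]]
207 [[283.54384504 161.87653529]] [[282.0109709  209.92083401]]
```

Request:
play_rows(plan=[[1,40,15,-0.02,0,0,5],[1,90,33,-0.05,0,0,5],[1,140,51,-0.08,0,0,5],[1,190,69,-0.1,0,0,5],[1,240,87,-0.13,0,0,5],[1,290,105,-0.16,0,0,5],[1,340,123,-0.18,0,0,5],[1,390,141,-0.2,0,0,5],[1,420,152,-0.2,0,0,5],[1,434,157,-0.2,0,0,5],[1,434,157,-0.2,0,0,5],[1,434,157,-0.2,0,0,5]])

```text
clock: 4.65
ee_pos: [639.5, 223.0, 177.5]
eef_rot: [-0.054, 0.707, 0.055, 0.703]
force: [-0.5, -0.2, -0.5]
opening: 0.11
```

```bash
python3 -c "
from geo import *
go(sc(73,-24.5,182),tool(8.8))
save('side','s3',(120,150,300,330),3.3); save('top','t3',(120,100,260,220),5)"
```

```text
clock 4.65 tcp [639.5 223.  177.5] shift [-4.6 -1.   2.7] turn [ 0.001 -0.006 -0.001] open 9.7 q6 [0.32 0.55 1.53 0.   1.06 0.16] F [-0.5 -0.2 -0.5]
```

View pics/s3.png

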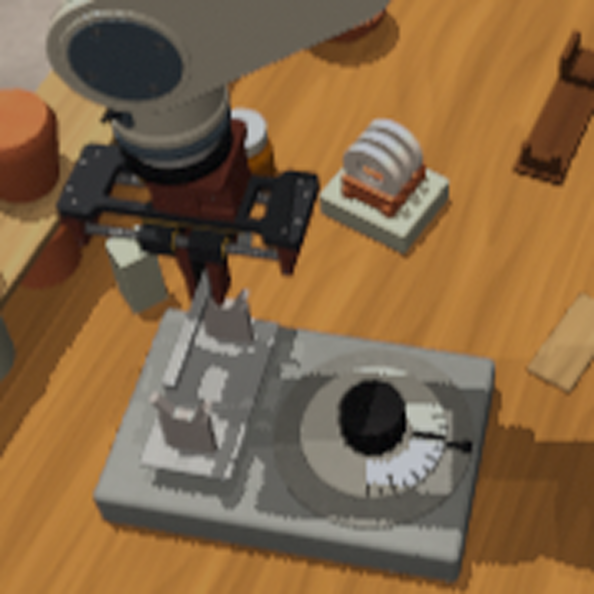

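View pics/t3.png

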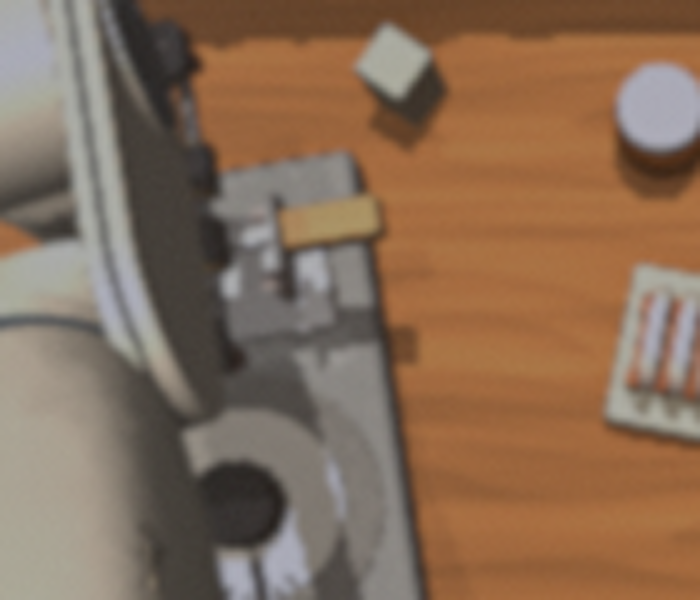

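```bash
python3 -c "
from geo import *
print('handle end top',onz('top',196,143,203).round(1),'tip side',onz('side',173,265.2,198).round(1))
st=ctrl.get_state(); p=st['ee_pos']; t=fr(p[0],p[1],98.8)
print('exp handle end',t(-102.5,0,0).round(1),'tip',t(95.5,0,0).round(1), p)
print('forks',sc(73,-53,0),sc(73,53,0), 'bed handle end',sc(73,-127,0),'tip',sc(73,71,0))
go(sc(73,-24.5,140),tool(8.8))
"
```

```text
handle end top [652.2 119.  203. ] tip side [619.8 313.6 198. ]
exp handle end [655.6 120.8   0. ] tip [625.3 316.4   0. ] [639.9007537  222.04374143 178.61905538]
forks [646.74892117 194.29186183   0.        ] [630.53242252 299.04407027   0.        ] bed handle end [658.06987305 121.16296161   0.        ] tip [627.77867747 316.83218113   0.        ]
clock 4.75 tcp [639.9 222.  178.6] shift [38.6 -0.   2.7] turn [-0.001 -0.005 -0.001] open 9.7 q6 [0.32 0.55 1.53 0.   1.06 0.16] F [ 0.1 -0.9 -1. ]
```

Request:
play_rows(plan=[[15,0,3.5,0,0,0,5],[35,0,3.5,0,0,0,5],[50,0,3.5,0,0,0,5],[56,0,3.5,0,0,0,5],[60,0,3.5,0,0,0,5],[63,0,3.5,0,0,0,5],[65,0,3.5,0,0,0,5],[66,0,3.5,0,0,0,5],[66,0,3.5,0,0,0,5],[66,0,3.5,0,0,0,5]])

```text
clock: 5.75
ee_pos: [643.4, 222.8, 113.1]
eef_rot: [-0.054, 0.706, 0.054, 0.704]
force: [0.3, 0.4, 0.2]
opening: 0.111
```

```bash
python3 -c "
from geo import *
go(sc(73,-24.5,111),tool(8.8))
save('side','s4',(120,150,300,330),3.3); save('top','t4',(120,100,260,220),5)"
```

```text
clock 5.75 tcp [643.4 222.8 113.1] shift [ 2.1 -0.2 -1. ] turn [-0.001 -0.004 -0.002] open 9.8 q6 [0.31 0.63 1.56 0.   0.95 0.16] F [0.3 0.4 0.2]
```

View pics/s4.png

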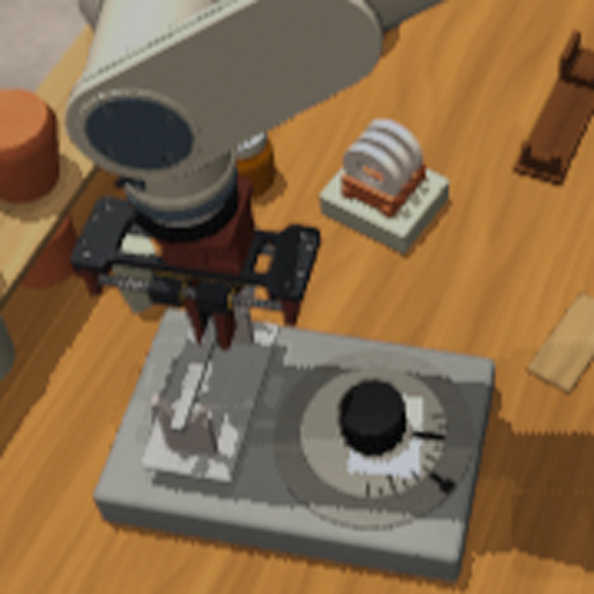

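View pics/t4.png

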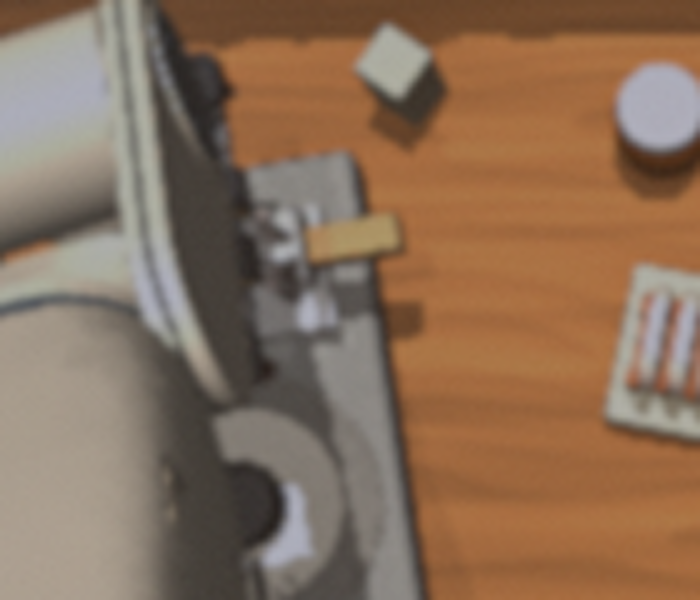

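The rod lies in both forks and the pointer has swung clockwise, from (455,445) to (443,483) in the side crop. I'll let go and lift clear.

Request:
play_rows(plan=[[1.5,0,-0.5,0,0,0,5],[1.5,0,-0.5,0,0,0,12],[1.5,0,-0.5,0,0,0,16],[1.5,0,-0.5,0,0,0,24],[1.5,0,-0.5,0,0,0,32],[1.5,0,-0.5,0,0,0,40],[1.5,0,-0.5,0,0,0,40],[-20,0,-0.5,0,0,0,40],[-60,0,-0.5,0,0,0,50],[-100,0,-0.5,0,0,0,65],[-120,0,-0.5,0,0,0,65],[-120,0,-0.5,0,0,0,65]])

```text
clock: 7.05
ee_pos: [645.3, 223.3, 237.1]
eef_rot: [-0.053, 0.704, 0.055, 0.706]
force: [-0.2, 0.1, -0.6]
opening: 0.73
```

```bash
python3 -c "
from geo import *
go(sc(-62,0,150),tool(8.8))
go(sc(-62,0,150),tool(98.8))
save('side','s5',(120,180,300,330),4.2)"
```

```text
clock 7.05 tcp [645.3 223.3 237.1] shift [  86.7   23.8 -138.3] turn [-0.001  0.003 -0.003] open 64.2 q6 [0.31 0.49 1.48 0.   1.16 0.16] F [-0.2  0.1 -0.6]
clock 7.05 tcp [645.3 223.3 237.1] shift [  86.7   23.8 -138.3] turn [-1.572  0.005  0.   ] open 64.2 q6 [0.31 0.49 1.48 0.   1.16 0.16] F [-0.2  0.1 -0.6]
```

View pics/s5.png

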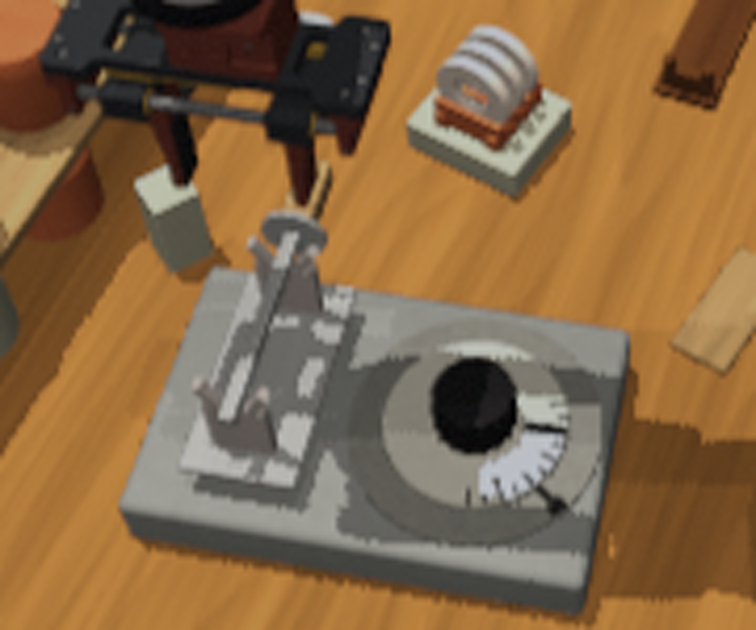

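```bash
cat >> geo.py <<'E'
def cwang(P,c=None):
    c=sc(-62,0,0) if c is None else c
    d=np.asarray(P)[:2]-c[:2]; th=np.radians(8.8)
    ex=np.array([np.cos(th),np.sin(th)]);ey=np.array([-ex[1],ex[0]])
    a,b=-d@ex,d@ey   # clockwise from -x: -x -> +y
    return np.arctan2(b,a),np.hypot(a,b)
E
python3 -c "
from geo import *
for n,u,v in [('ptr tip out',565,514),('ptr inner',540,486),('zero out',566,431),('zero in',525,427)]:
    print(n,cwang(onz('side',u/4.2+120-.4,v/4.2+180-.4,57)))
c=np.array([onz('side',u/4.2+120-.4,v/4.2+180-.4,93) for u,v in [(474,405)]])[0]; print('knob c side',c,sc(-62,0,93))
"
```

```text
ptr tip out (np.float64(0.6910333169664944), np.float64(87.87160034953133))
ptr inner (np.float64(0.6866680100536217), np.float64(63.17333097732525))
zero out (np.float64(-0.020578700210315503), np.float64(57.9202941733006))
zero in (np.float64(0.023395466170632127), np.float64(31.44268142122567))
knob c side [501.84788839 237.26179114  93.        ] [505.22984035 226.01487815  93.        ]
```

Request:
play_rows(plan=[[0,8,-46,-0.14,0,0,72],[0,16,-92,-0.28,0,0,72],[20,24,-138,-0.42,0,0,72],[50,24,-138,-0.56,0,0,72],[87,24,-138,-0.7,0,0,72],[87,24,-138,-0.84,0,0,72],[87,24,-138,-0.98,0,0,72],[87,24,-138,-1.12,0,0,72],[87,24,-138,-1.26,0,0,72],[87,24,-138,-1.4,0,0,72],[87,24,-138,-1.57,0,0,72],[87,24,-138,-1.57,0,0,72]])

```text
clock: 8.3
ee_pos: [502.6, 225.1, 145.8]
eef_rot: [-0.536, 0.461, 0.538, 0.459]
force: [0.4, 0.2, 0.3]
opening: 0.821
```

```bash
python3 -c "
from geo import *
go(sc(-62,0,69),tool(98.8))
save('side','s6',(120,150,300,330),3.3)"
```

```text
clock 8.3 tcp [502.6 225.1 145.8] shift [76.8 -3.   0.4] turn [ 0.001  0.001 -0.004] open 72.3 q6 [ 0.4   0.42  1.85  0.    0.88 -1.33] F [0.4 0.2 0.3]
```

View pics/s6.png

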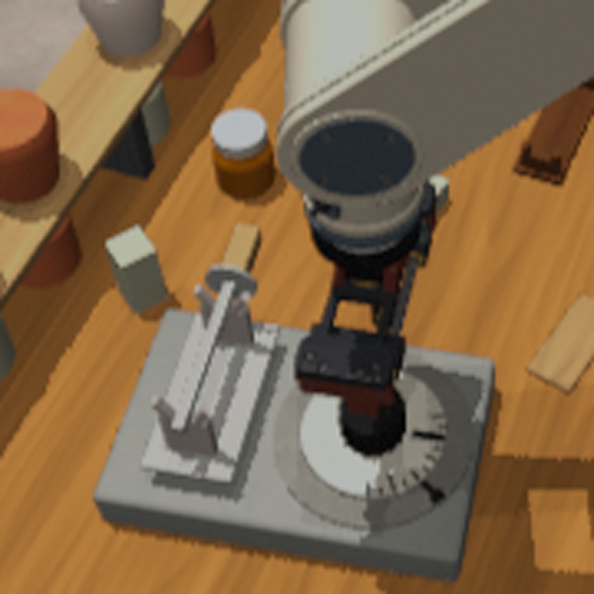

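The rod lies well in the forks. In the crop the pointer is at about (432,492) and the zero bar at (428,435), both in sight. I'll go down over the knob and grip it.

Request:
play_rows(plan=[[35,-3,0.4,0,0,0,72],[60,-3,0.4,0,0,0,72],[72,-3,0.4,0,0,0,72],[76,-3,0.4,0,0,0,72],[76,-3,0.4,0,0,0,72],[76,-3,0.4,0,0,0,50],[76,-3,0.4,0,0,0,50],[76,-3,0.4,0,0,0,50],[76,-3,0.4,0,0,0,50]], force=20)

```text
clock: 9.25
ee_pos: [505.9, 229.7, 71.1]
eef_rot: [-0.534, 0.46, 0.538, 0.463]
force: [-5.2, 19.7, -3.4]
opening: 0.59
```

```bash
python3 -c "
from geo import *
go(sc(-62,0,69),tool(98.8))"
```

```text
clock 9.25 tcp [505.9 229.7  71.1] shift [ 2.1  1.2 -3.6] turn [-0.004  0.007 -0.   ] open 51.9 q6 [ 0.4   0.54  1.87  0.01  0.73 -1.33] F [-5.2 19.7 -3.4]
```

Request:
play_rows(plan=[[0,0,1,0,0,0,50],[0,0,1,0.07,0,0,50],[0,0,1,0.14,0,0,50],[0,0,1,0.21,0,0,50],[0,0,1,0.28,0,0,50],[0,0,1,0.35,0,0,50],[0,0,1,0.42,0,0,50],[0,0,1,0.49,0,0,50],[0,0,1,0.56,0,0,50],[0,0,1,0.63,0,0,50],[0,0,1,0.66,0,0,50],[0,0,1,0.66,0,0,50]])

```text
clock: 10.45
ee_pos: [505.8, 230.3, 71.2]
eef_rot: [-0.356, 0.609, 0.36, 0.611]
force: [2.4, -3.4, -6.0]
opening: 0.591
```

```bash
python3 -c "
from geo import *
go(sc(-62,0,69),tool(98.8))
p,d=save('side','s7',(200,240,280,310),9);np.savez('s7.npz',p=p)
p,d=save('top','t7',(135,165,205,240),8)"
```

```text
clock 10.45 tcp [505.8 230.3  71.2] shift [ 2.2 -1.6 -4.1] turn [-0.664  0.006 -0.002] open 52.0 q6 [ 0.4   0.54  1.87  0.01  0.73 -0.66] F [ 2.4 -3.4 -6. ]
```

View pics/s7.png

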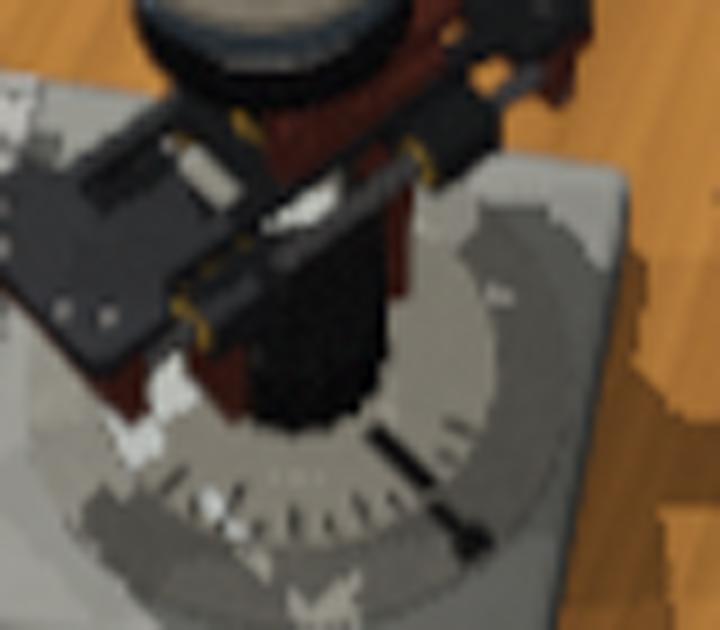

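View pics/t7.png

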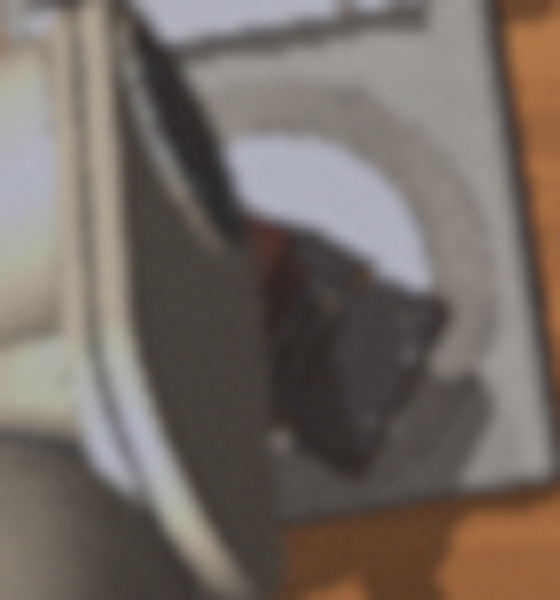

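```bash
cat > dial.py <<'E'
from geo import *
def centre(n,z=57):
    p=np.load(f"{n}0.npz")["p"]; hsv=cv2.cvtColor(p,cv2.COLOR_RGB2HSV)
    c0=proj(n,sc(-62,0,z))[0]
    g=cv2.GaussianBlur(p.astype(np.float32).mean(-1),(0,0),.7)
    pts=[]
    for a in np.arange(0,6.28,.05):
        prof=[]; rs=np.arange(50,72,.5)
        P=np.array([sc(-62+r*np.cos(a),r*np.sin(a),z) for r in rs]); uv=proj(n,P).astype(np.float32)
        val=cv2.remap(g,uv[:,0:1].copy(),uv[:,1:2].copy(),cv2.INTER_LINEAR)[:,0]
        gr=np.gradient(val); i=gr.argmin()
        if gr[i]<-2.5: pts.append(P[i,:2])
    pts=np.array(pts)
    c=pts.mean(0)
    from scipy.optimize import least_squares
    f=least_squares(lambda q:np.hypot(*(pts-q[:2]).T)-q[2],[*c,60],loss="soft_l1")
    return f.x,len(pts)
if __name__=="__main__":
    for n in ("top","side"): print(n,centre(n), sc(-62,0,57))
E
python3 dial.py
```

```text
top (array([507.27278797, 228.49034427,  58.80017947]), 63) [505.22984035 226.01487815  57.        ]
side (array([506.52462559, 227.27777376,  59.64332192]), 119) [505.22984035 226.01487815  57.        ]
```

```bash
cat > ang.py <<'E'
from geo import *
C=np.array([506.5,227.3])
def ang(p,n="side",lo=-.3,hi=1.6,C=C,z=57):
    g=cv2.cvtColor(p,cv2.COLOR_RGB2GRAY).astype(np.float32)
    th=np.radians(8.8)
    def prof(r):
        a=np.arange(lo,hi,.01)
        w=th+np.pi-a
        P=np.c_[C[0]+r*np.cos(w),C[1]+r*np.sin(w),np.full(len(a),z)]
        uv=proj(n,P).astype(np.float32)
        return a,cv2.remap(g,uv[:,:1].copy(),uv[:,1:].copy(),cv2.INTER_LINEAR)[:,0]
    out=[]
    for r in range(34,86,4):
        a,v=prof(r); i=v.argmin(); m=np.abs(a-a[i])<.12; wt=np.clip(np.median(v)-v[m]-15,0,None)
        out.append((r,round(float((a[m]*wt).sum()/max(wt.sum(),1e-6)),3),int(v[i]),int(np.median(v))))
    return out
if __name__=="__main__":
    import sys
    for o in ang(np.load(sys.argv[1])["p"]): print(*o)
E
python3 ang.py s7.npz
```

```text
34 0.633 41 120
38 0.635 20 118
42 0.632 19 118
46 0.632 21 118
50 0.633 18 117
54 0.634 19 108
58 0.636 38 108
62 0.67 60 81
66 0.682 26 75
70 0.679 25 76
74 0.671 25 76
78 0.667 14 75
82 0.673 15 77
```

```bash
python3 ang.py side0.npz; python3 - <<'E'
from ang import *
from dial import centre
c=centre("top")[0][:2]
print(ang(np.load("top0.npz")["p"],"top",C=c))
E
```

```text
34 -0.036 49 169
38 -0.038 32 180
42 -0.027 51 180
46 -0.034 37 180
50 -0.041 31 176
54 -0.034 34 154
58 -0.027 54 147
62 0.062 54 111
66 0.053 35 128
70 0.04 44 133
74 0.037 35 133
78 0.038 32 133
82 0.045 38 132
[(34, -0.036, 103, 146), (38, -0.034, 87, 166), (42, -0.029, 82, 170), (46, -0.033, 90, 168), (50, -0.039, 88, 160), (54, -0.031, 84, 150), (58, -0.027, 81, 140), (62, -0.032, 82, 132), (66, -0.023, 82, 129), (70, -0.014, 84, 129), (74, -0.011, 78, 129), (78, -0.015, 63, 129), (82, -0.016, 67, 131)]
```

```bash
python3 - <<'E'
from ang import *
from dial import centre
for f in("side0","s7"):
    p=np.load(f+".npz")["p"]
    for z in (50,51.5,53): print(f,z,ang(p,z=z)[8:])
print([a[1] for a in ang(np.load("top0.npz")["p"],"top",C=centre("top")[0][:2],z=51.5)[8:]])
E
```

```text
side0 50 [(66, -0.01, 40, 134), (70, -0.014, 40, 133), (74, -0.015, 37, 133), (78, -0.013, 29, 133), (82, 0.005, 55, 120)]
side0 51.5 [(66, 0.003, 41, 134), (70, -0.002, 40, 133), (74, -0.004, 38, 133), (78, -0.002, 30, 133), (82, 0.014, 51, 124)]
side0 53 [(66, 0.017, 40, 133), (70, 0.01, 41, 133), (74, 0.007, 37, 133), (78, 0.008, 30, 133), (82, 0.023, 49, 127)]
s7 50 [(66, 0.645, 20, 76), (70, 0.643, 19, 76), (74, 0.635, 17, 76), (78, 0.641, 16, 76), (82, 0.638, 41, 76)]
s7 51.5 [(66, 0.654, 22, 76), (70, 0.651, 20, 76), (74, 0.642, 19, 76), (78, 0.647, 16, 76), (82, 0.647, 34, 76)]
s7 53 [(66, 0.662, 25, 76), (70, 0.659, 23, 76), (74, 0.649, 23, 76), (78, 0.652, 16, 76), (82, 0.655, 28, 76)]
[-0.003, 0.005, 0.007, 0.001, 0.0]
```

The zero bar reads 0.634 rad and the pointer 0.648 rad. The pointer is about 5 mm below the disc face, which explains the parallax. I'll turn another 0.015 rad, release and retreat.

Request:
play_rows(plan=[[0,0,0,0.015,0,0,50],[0,0,0,0.016,0,0,50],[0,0,0,0.016,0,0,50],[0,0,0,0.016,0,0,60],[0,0,0,0.016,0,0,66],[0,0,0,0.016,0,0,70],[0,0,0,0.016,0,0,72],[-30,0,0,0.016,0,0,72],[-70,0,0,0.016,0,0,72],[-115,0,0,0.016,0,0,72],[-150,0,0,0.016,0,0,60],[-150,0,0,0.016,0,0,60]])

```text
clock: 11.75
ee_pos: [508.8, 230.7, 226.6]
eef_rot: [-0.351, 0.609, 0.355, 0.617]
force: [-0.3, 0.3, 0.1]
opening: 0.695
```

```bash
python3 - <<'E'
from ang import *
p,d=save('side','s8',(150,200,290,320),5.5);np.savez('s8.npz',p=p)
print([a[1] for a in ang(p)[:7]],[a[1:] for a in ang(p,z=51.5)[8:]])
E
python3 -c "
from geo import *
# refined: handle from side/top
go(sc(73,-89,180),tool(8.8))"
```

```text
[0.637, 0.651, 0.641, 0.643, 0.649, 0.646, 0.651] [(0.655, 21, 79), (0.651, 20, 76), (0.642, 21, 76), (0.647, 16, 75), (0.648, 35, 76)]
clock 11.8 tcp [507.4 230.1 223.9] shift [  43.8 -161.2   10.5] turn [ 0.892  0.008 -0.005] open 60.3 q6 [ 0.4   0.32  1.79  0.01  1.03 -0.65] F [-0.6  1.6 -0.6]
```

View pics/s8.png

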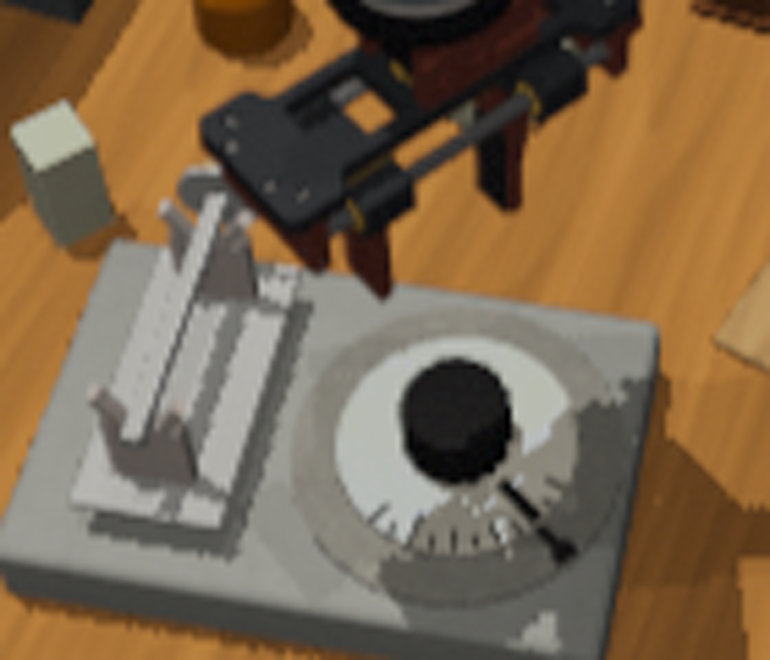

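The zero bar reads 0.646 and the pointer 0.648, so the dial is zeroed, and the rod still rests in both forks. Next I locate the handle.

```bash
cat m1.py > m3.py; sed -i 's/^D=.*/p,d=get_image("top")/' m3.py; cat >> m3.py <<'E'
cv2.imwrite("pics/t9.png",cv2.resize(p[110:190,140:210,::-1],None,fx=7,fy=7,interpolation=cv2.INTER_CUBIC))
hand=box((h>12)&(h<30)&(v>120)&(s<150)&(s>60),170,130,204,160)&(C[...,2]>90); rep("handle",hand,138.6)
E
python3 m3.py; python3 -c "
from geo import *
for x in (-127,-100,-73): print(x,sc(73,x,0))"
```

```text
handle 140 mean [654.1 146. ] rect c [654.2 146.5] [20.9 56.6] 8.7 pca deg 99.3 depthz 137.3
-127 [658.06987305 121.16296161   0.        ]
-100 [653.93925547 147.8451279    0.        ]
-73 [649.80863789 174.5272942    0.        ]
```

View pics/t9.png

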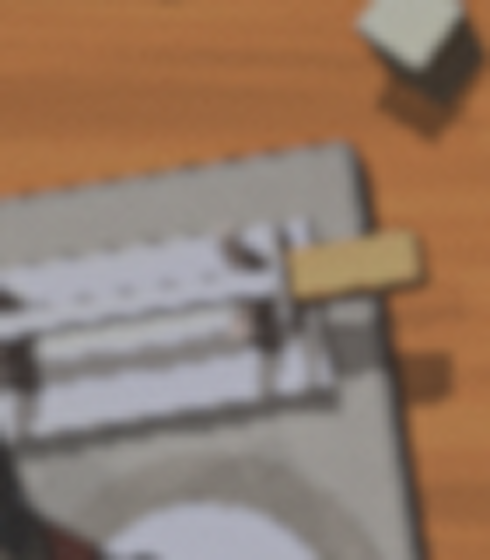

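```bash
python3 -c "
from geo import *
go([652.7,154.9,185],tool(8.8))"
```

```text
clock 11.85 tcp [506.2 229.6 221.9] shift [  36.5 -164.3    8.6] turn [ 0.892  0.004 -0.006] open 60.4 q6 [ 0.4   0.32  1.79  0.01  1.03 -0.65] F [ 0.3  0.  -0.6]
```

Request:
play_rows(plan=[[0,-40,2,0.14,0,0,55],[5,-80,4,0.28,0,0,50],[10,-120,6,0.42,0,0,50],[20,-164,8,0.56,0,0,50],[36,-164,8.6,0.7,0,0,50],[36,-164,8.6,0.84,0,0,50],[36,-164,8.6,0.892,0,0,50],[36,-164,8.6,0.892,0,0,50],[36,-164,8.6,0.892,0,0,50]])

```text
clock: 12.75
ee_pos: [651.5, 154.9, 183.8]
eef_rot: [-0.052, 0.706, 0.057, 0.704]
force: [-0.4, 0.8, 0.1]
opening: 0.569
```

```bash
python3 -c "
from geo import *
go([652.7,154.9,109],tool(8.8))
save('side','s10',(120,150,300,330),3.3);"
```

```text
clock 12.75 tcp [651.5 154.9 183.8] shift [74.8 -0.7  1.2] turn [ 0.002 -0.001 -0.007] open 50.1 q6 [0.21 0.53 1.55 0.01 1.06 0.05] F [-0.4  0.8  0.1]
```

View pics/s10.png

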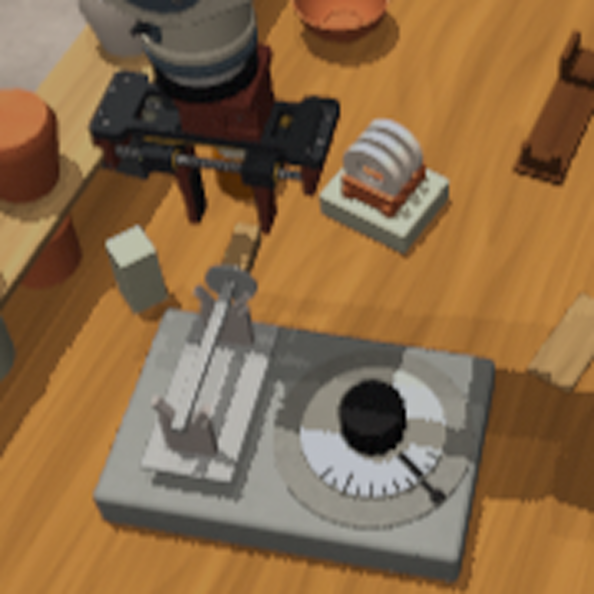

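The gripper straddles the handle, which is at (240,245) in the crop. I'll descend and close with a firm grip.

Request:
play_rows(plan=[[35,-0.7,1.5,0,0,0,50],[60,-0.7,1.5,0,0,0,50],[72,-0.7,1.5,0,0,0,50],[75,-0.7,1.5,0,0,0,50],[75,-0.7,1.5,0,0,0,50],[75,-0.7,1.5,0,0,0,15],[75,-0.7,1.5,0,0,0,15],[75,-0.7,1.5,0,0,0,15],[75,-0.7,1.5,0,0,0,15],[75,-0.7,1.5,0,0,0,15]], force=60)

```text
clock: 13.8
ee_pos: [653.5, 155.1, 109.7]
eef_rot: [-0.052, 0.705, 0.057, 0.705]
force: [0.4, 0.1, -0.3]
opening: 0.252
```

```bash
python3 -c "
from geo import *
go([652.7,154.9,109],tool(8.8))"
```

```text
clock 13.8 tcp [653.5 155.1 109.7] shift [ 0.7 -0.1 -0.8] turn [ 0.001  0.    -0.007] open 22.1 q6 [0.21 0.62 1.59 0.01 0.93 0.05] F [ 0.4  0.1 -0.3]
```

Request:
play_rows(plan=[[-10,0,0,0,0,0,15],[-25,0,0,0,0,0,15],[-45,0,0,0,0,0,15],[-65,0,0,0,0,0,15],[-75,0,0,0,0,0,15],[-75,0,0,0,0,0,15],[-75,0,0,0,0,0,15]])

```text
clock: 14.5
ee_pos: [653.3, 154.5, 184.7]
eef_rot: [-0.052, 0.705, 0.057, 0.705]
force: [-1.1, 0.5, -0.7]
opening: 0.248
```

```bash
python3 -c "
from geo import *
go([555,-246.7,150],tool(-12))
save('side','s11',(120,150,300,330),3.3);"
```

```text
clock 14.5 tcp [653.3 154.5 184.7] shift [  32.1 -381.4 -159.1] turn [ 0.364 -0.001 -0.007] open 21.8 q6 [0.21 0.53 1.55 0.01 1.06 0.05] F [-1.1  0.5 -0.7]
```

View pics/s11.png

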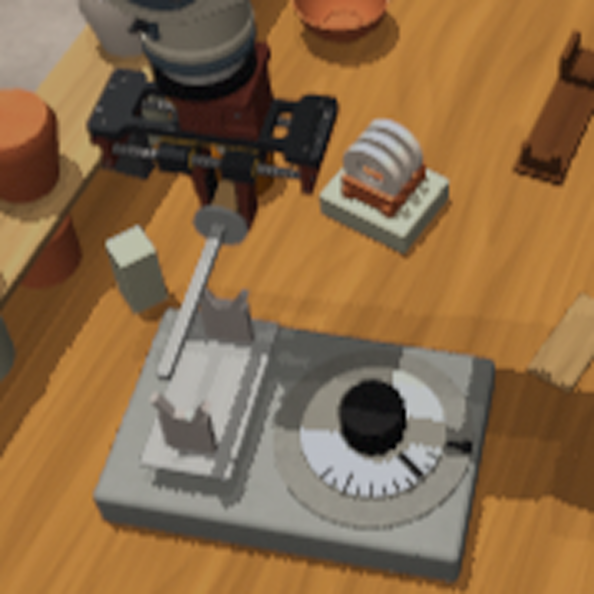

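The rod is held by its handle, clear of the forks, and the pointer is back at empty. I'll move to just in front of the rings.

Request:
play_rows(plan=[[0,-25,-10,0.03,0,0,15],[0,-70,-29,0.07,0,0,15],[0,-115,-48,0.11,0,0,15],[0,-160,-67,0.15,0,0,15],[0,-205,-86,0.2,0,0,15],[0,-250,-105,0.25,0,0,15],[0,-295,-124,0.3,0,0,15],[5,-335,-140,0.34,0,0,15],[15,-365,-152,0.364,0,-0.003,15],[25,-381,-159,0.364,0,-0.006,15],[32,-381,-159,0.364,0,-0.006,15],[32,-381,-159,0.364,0,-0.006,15]])

```text
clock: 15.75
ee_pos: [553.6, -245.2, 147.7]
eef_rot: [0.074, 0.705, -0.073, 0.701]
force: [0.3, 0.6, -0.7]
opening: 0.25
```

```bash
python3 -c "
from geo import *
go([555,-246.7,52],tool(-12))
save('side','s12',(200,120,340,240),5);save('top','t12',(220,130,360,240),5)"
```

```text
clock 15.75 tcp [ 553.6 -245.2  147.7] shift [95.7 -1.3  2.2] turn [ 0.001 -0.005 -0.001] open 22.0 q6 [-0.44  0.49  1.72 -0.    0.94 -0.23] F [ 0.3  0.6 -0.7]
```

View pics/s12.png

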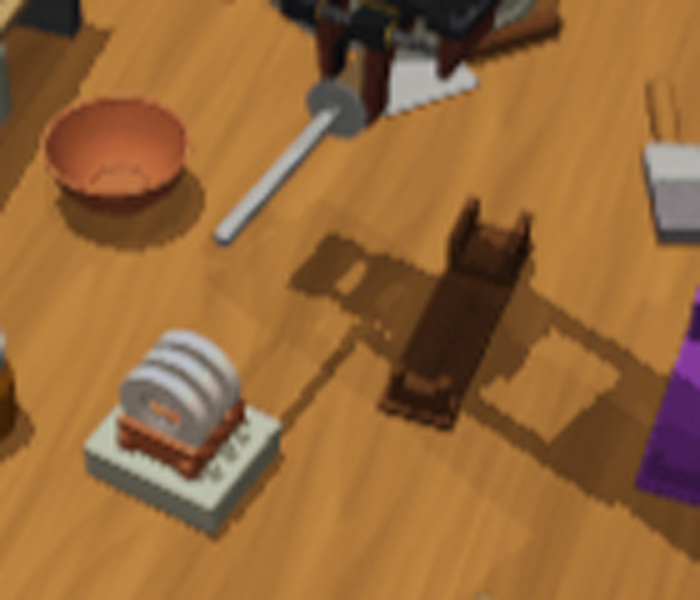

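View pics/t12.png

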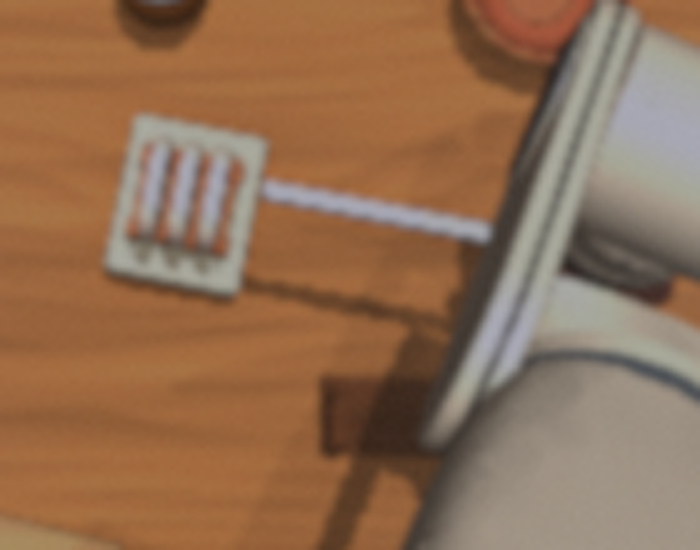

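The rod points along the ring holes, with its tip at about (273,168) in the top view. I'll descend to hole height and look again.

Request:
play_rows(plan=[[35,-1,2,0,0,0,15],[70,-1,2,0,0,0,15],[90,-1,2,0,0,0,15],[95,-1,2,0,0,0,15],[95,-1,2,0,0,0,15],[95,-1,2,0,0,0,15]])

```text
clock: 16.45
ee_pos: [557.5, -246.0, 55.5]
eef_rot: [0.073, 0.704, -0.073, 0.703]
force: [-0.9, -0.8, 0.5]
opening: 0.246
```

```bash
python3 -c "
from geo import *
go([555,-246.7,52],tool(-12))
p,d=save('side','s13',(210,150,310,240),7.5);np.savez('s13.npz',p=p);p,d=save('top','t13',(230,140,330,215),7.5);np.savez('t13.npz',p=p)"
```

```text
clock 16.45 tcp [ 557.5 -246.    55.5] shift [ 3.5 -1.2 -2.3] turn [ 0.003 -0.001 -0.   ] open 21.6 q6 [-0.44  0.63  1.75 -0.    0.77 -0.23] F [-0.9 -0.8  0.5]
```

View pics/s13.png

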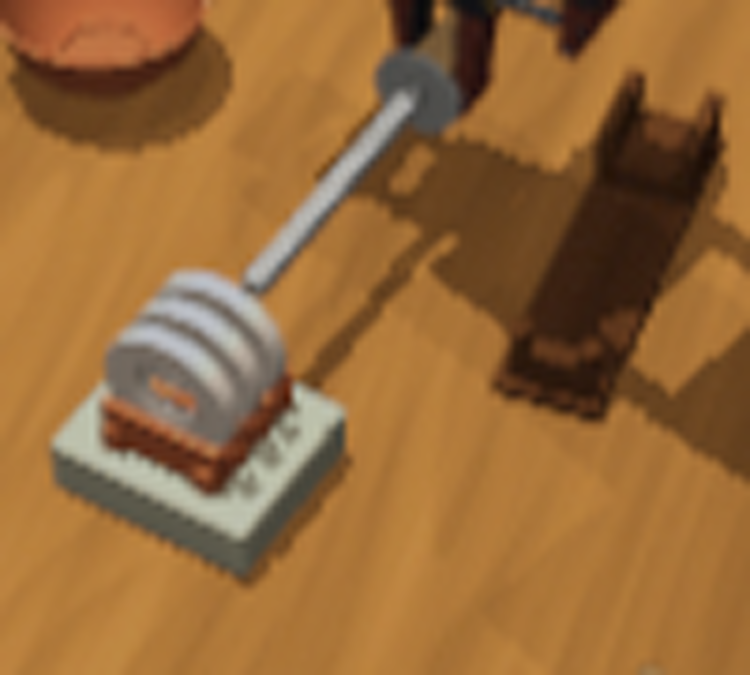

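View pics/t13.png

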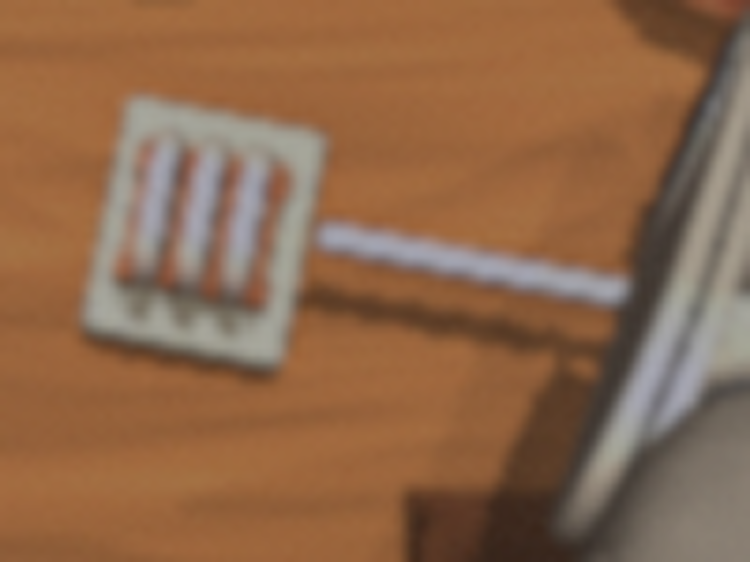

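```bash
python3 -c "
from geo import *
d=np.array([np.cos(np.radians(78)),np.sin(np.radians(78))]); n=np.array([-d[1],d[0]]); c=np.array([599.3,-39.8])
P=[onz('top',230+u/7.5-.4,140+v/7.5-.4,78)[:2] for u,v in ((320,236),(625,290))]
for p in P: print(p,'along',(p-c)@d,'lat(+ = -x)',(p-c)@n)
v=P[0]-P[1]; print('dir',np.degrees(np.arctan2(v[1],v[0])))
t=np.array([557.5,-246]); print('tcp along',(t-c)@d,(t-c)@n)
# tip side: expected for tip heights at along
for a in (-49,): 
  for z in (65,73,81): print(z,proj('side',[*(c+a*d),z]),'guard',proj('side',[*(c+(a-140)*d),z]))
# side pixel of rings hole centre front (a=18+5)
print(proj('side',[*(c+23*d),70]))
"
```

```text
[590.10428355 -86.78609586] along -47.87123388650153 lat(+ = -x) -0.7741906518623055
[ 566.85313754 -207.01997963] along -170.31190390487146 lat(+ = -x) -3.0291680409921824
dir 79.05509127583962
tcp along -210.38474394749304 -1.9848209359489675
65 [[243.99409056 189.66556261]] guard [[265.67863537 164.10931427]]
73 [[243.95334088 187.97639105]] guard [[265.73275238 162.40907833]]
81 [[243.91222045 186.27185112]] guard [[265.78733307 160.69427425]]
[[231.71154592 203.02183158]]
```

Request:
play_rows(plan=[[3.2,0,-1.5,0,0,0,15],[3.2,5,-1.5,0,0,0,15],[3.2,13,-1.5,0,0,0,15],[3.2,21,-1.5,0,0,0,15],[3.2,29,-1.5,0,0,0,15],[3.2,37,-1.5,0,0,0,15],[3.2,45,-1.5,0,0,0,15],[3.2,52,-1.5,0,0,0,15],[3.2,55,-1.5,0,0,0,15],[3.2,55,-1.5,0,0,0,15]])

```text
clock: 17.55
ee_pos: [567.4, -191.7, 52.5]
eef_rot: [0.073, 0.704, -0.073, 0.703]
force: [0.3, -0.5, -0.8]
opening: 0.247
```

```bash
python3 -c "
from geo import *
go([555,-246.7,52],tool(-12))
p,d=save('side','s14',(210,150,310,240),7.5);p,d=save('top','t14',(230,140,330,215),7.5)"
```

```text
clock 17.55 tcp [ 567.4 -191.7   52.5] shift [  0.5 -56.3  -0.9] turn [ 0.003 -0.001 -0.   ] open 21.8 q6 [-0.35  0.62  1.78 -0.    0.75 -0.14] F [ 0.3 -0.5 -0.8]
```

View pics/s14.png

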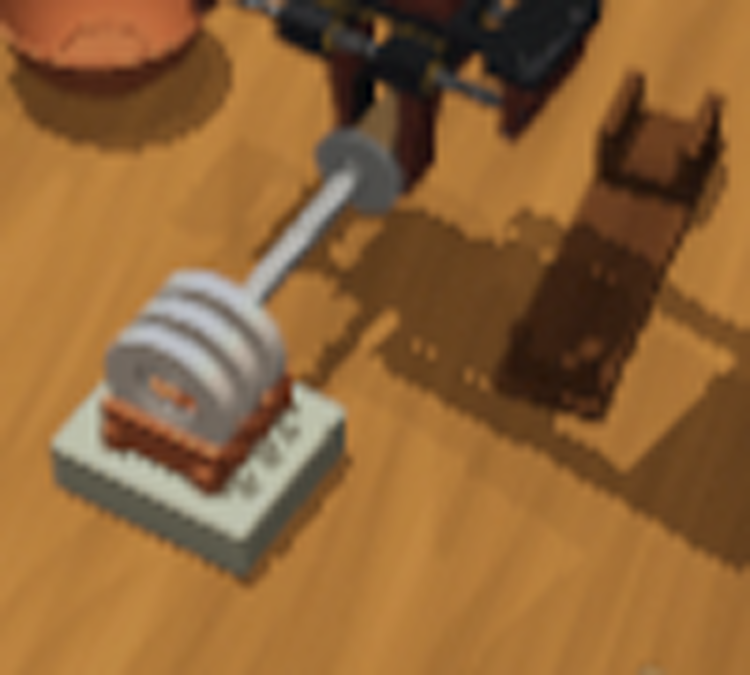

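View pics/t14.png

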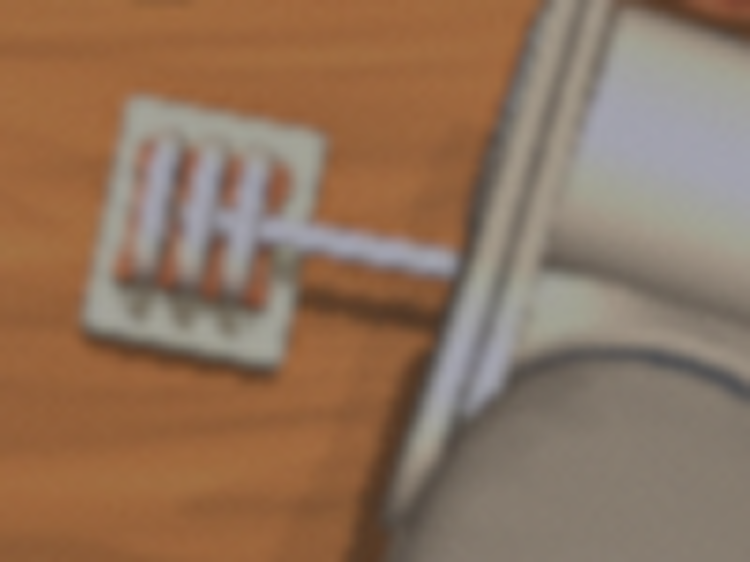

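The tip has passed through the near rings with no contact force. I'll push the remaining 64 mm, then lift gently.

Request:
play_rows(plan=[[0,8,0,0,0,0,15],[0,16,0,0,0,0,15],[0,25,0,0,0,0,15],[0,34,0,0,0,0,15],[0,43,0,0,0,0,15],[0,52,0,0,0,0,15],[0,60,0,0,0,0,15],[0,64,0,0,0,0,15],[0,64,0,0,0,0,15],[0,64,0,0,0,0,15]])

```text
clock: 18.65
ee_pos: [580.5, -129.7, 52.6]
eef_rot: [0.073, 0.703, -0.073, 0.703]
force: [0.2, 0.5, -0.6]
opening: 0.243
```

```bash
python3 -c "
from geo import *
go([555,-246.7,52],tool(-12))
p,d=save('side','s15',(210,150,310,240),7.5)"
```

```text
clock 18.65 tcp [ 580.5 -129.7   52.6] shift [   0.6 -119.8   -0.9] turn [ 0.003 -0.     0.   ] open 21.4 q6 [-0.24  0.61  1.79 -0.    0.74 -0.03] F [ 0.2  0.5 -0.6]
```

View pics/s15.png

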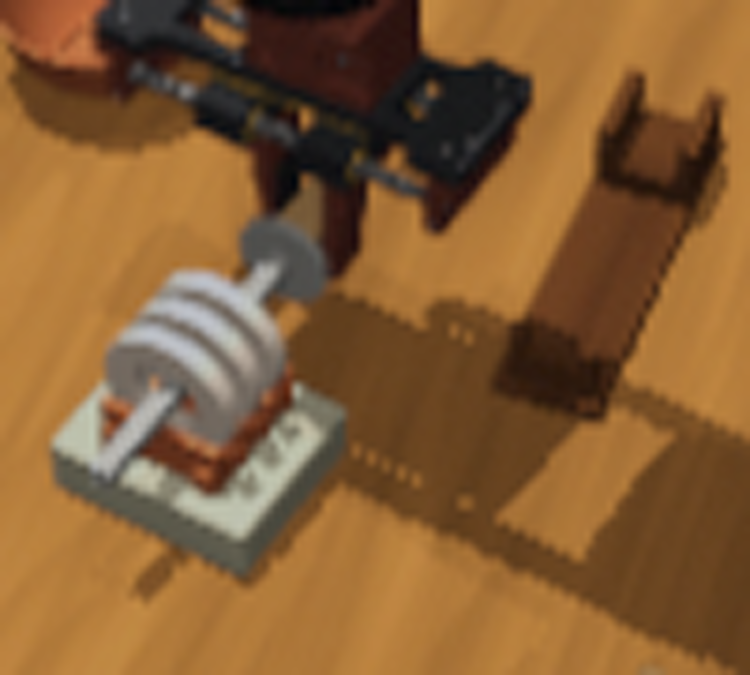

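The rod runs through all three rings, with the tip out on the near side at (100,470) in the crop. I'll lift slowly.

Request:
play_rows(plan=[[-5,0,0,0,0,0,15],[-9,0,0,0,0,0,15],[-11,0,0,0,0,0,15],[-13,0,0,0,0,0,15],[-15,0,0,0,0,0,15],[-18,0,0,0,0,0,15],[-21,0,0,0,0,0,15],[-24,0,0,0,0,0,15],[-24,0,0,0,0,0,15]])

```text
clock: 19.6
ee_pos: [580.8, -129.9, 77.0]
eef_rot: [0.073, 0.703, -0.073, 0.703]
force: [1.1, -0.2, -2.6]
opening: 0.246
```

```bash
python3 -c "
from geo import *
go([555,-246.7,52],tool(-12))
p,d=save('side','s16',(210,150,310,240),7.5)
d=np.array([np.cos(np.radians(78)),np.sin(np.radians(78))]);c=np.array([580.5,-129.7])
for z in (84,90,95,100): print(z,proj('side',[*(c+162*d),z]))"
```

```text
clock 19.6 tcp [ 580.8 -129.9   77. ] shift [  25.  -119.6   -1.3] turn [0.002 0.    0.   ] open 21.7 q6 [-0.24  0.58  1.78 -0.    0.78 -0.03] F [ 1.1 -0.2 -2.6]
84 [[222.90771597 209.99706438]]
90 [[222.79879013 208.72015013]]
95 [[222.70741425 207.6489703 ]]
100 [[222.61548362 206.57128735]]
```

View pics/s16.png

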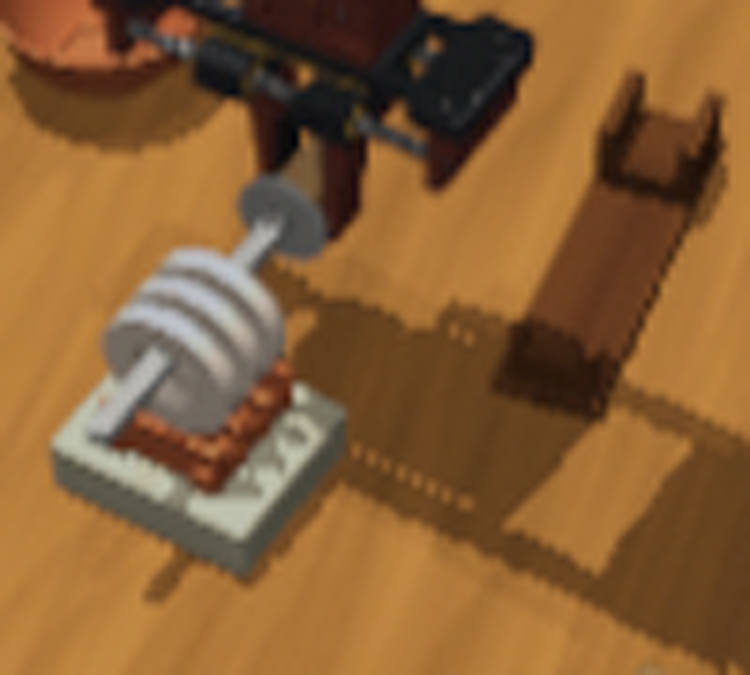

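The rod is level and all three rings hang on it, clear of the block. I'll keep lifting to transit height.

Request:
play_rows(plan=[[-5,0,0,0,0,0,15],[-13,0,0,0,0,0,15],[-23,0,0,0,0,0,15],[-35,0,0,0,0,0,15],[-49,0,0,0,0,0,15],[-63,0,0,0,0,0,15],[-77,0,0,0,0,0,15],[-91,0,0,0,0,0,15],[-103,0,0,0,0,0,15],[-111,0,0,0,0,0,15],[-115,0,0,0,0,0,15],[-115,0,0,0,0,0,15]])

```text
clock: 20.85
ee_pos: [580.8, -129.9, 192.2]
eef_rot: [0.073, 0.703, -0.073, 0.704]
force: [0.5, 0.4, -2.1]
opening: 0.248
```

```bash
python3 -c "
from geo import *
go([653.5,155.1,191],tool(8.8))
p,d=save('side','s17',(150,120,310,240),5)"
```

```text
clock 20.85 tcp [ 580.8 -129.9  192.2] shift [  1.2 293.9  12.6] turn [-0.361  0.001  0.   ] open 21.8 q6 [-0.24  0.42  1.72 -0.    1.   -0.03] F [ 0.5  0.4 -2.1]
```

View pics/s17.png

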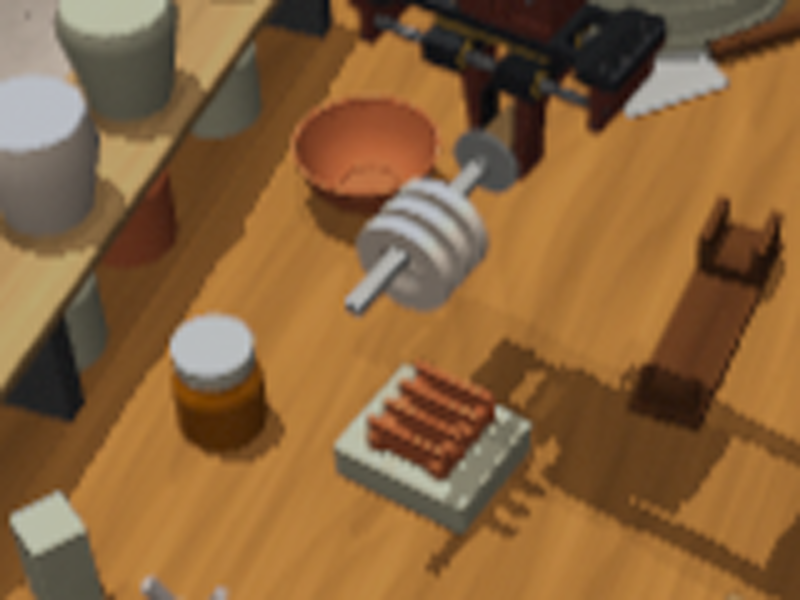

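The rings are off the rack together and evenly spaced. I'll carry them to above the forks.

Request:
play_rows(plan=[[0,5,0,-0.01,0,0,15],[0,15,0,-0.02,0,0,15],[0,30,1,-0.04,0,0,15],[0,50,2,-0.06,0,0,15],[0,75,3,-0.09,0,0,15],[0,103,4,-0.13,0,0,15],[0,131,5,-0.17,0,0,15],[0,159,6,-0.21,0,0,15],[0,187,8,-0.25,0,0,15],[0,213,9,-0.29,0,0,15],[0,237,10,-0.32,0,0,15],[0,257,11,-0.34,0,0,15]])

```text
clock: 22.1
ee_pos: [644.0, 122.1, 191.3]
eef_rot: [-0.048, 0.706, 0.048, 0.705]
force: [-0.0, 0.2, -2.0]
opening: 0.244
```

```bash
python3 -c "
from geo import *
go([653.5,155.1,191],tool(8.8))"
```

```text
clock 22.1 tcp [644.  122.1 191.3] shift [ 0.3 31.4 13.9] turn [-0.017 -0.001 -0.   ] open 21.5 q6 [0.17 0.5  1.58 0.   1.06 0.03] F [-0.   0.2 -2. ]
```

Request:
play_rows(plan=[[0,9,4,-0.01,0,0,15],[0,18,8,-0.017,0,0,15],[0,25,11,-0.017,0,0,15],[0,29,13,-0.017,0,0,15],[0,31,14,-0.017,0,0,15],[0,31,14,-0.017,0,0,15],[0,31,14,-0.017,0,0,15]])

```text
clock: 22.8
ee_pos: [653.6, 154.2, 191.3]
eef_rot: [-0.054, 0.705, 0.054, 0.705]
force: [-0.4, 0.4, -2.4]
opening: 0.244
```

```bash
python3 -c "
from geo import *
go([653.5,155.1,109],tool(8.8))
p,d=save('side','s18',(130,180,300,330),4.2);p,d=save('top','t18',(120,100,230,210),5.4)"
```

```text
clock 22.8 tcp [653.6 154.2 191.3] shift [82.3  0.9  0.1] turn [-0.001 -0.001 -0.   ] open 21.5 q6 [0.21 0.52 1.54 0.   1.08 0.06] F [-0.4  0.4 -2.4]
```

View pics/s18.png

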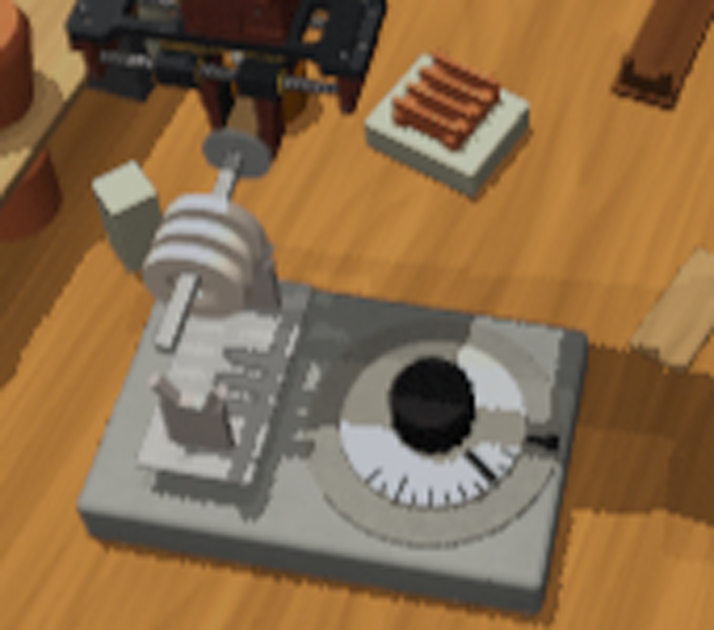

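View pics/t18.png

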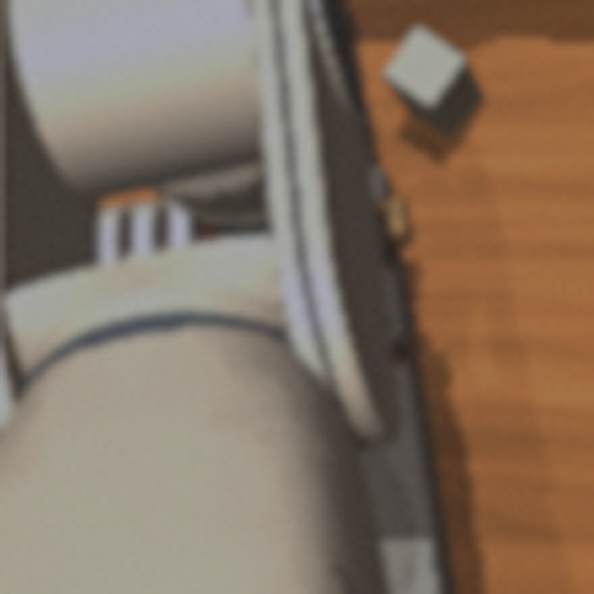

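Rod and rings hang level over the bed, with the rings between the forks. I'll lower them.

Request:
play_rows(plan=[[6,0.9,0,0,0,0,15],[18,0.9,0,0,0,0,15],[34,0.9,0,0,0,0,15],[50,0.9,0,0,0,0,15],[62,0.9,0,0,0,0,15],[70,0.9,0,0,0,0,15],[74,0.9,0,0,0,0,15],[78,0.9,0,0,0,0,15],[81,0.9,0,0,0,0,15],[84,0.9,0,0,0,0,15],[86,0.9,0,0,0,0,15],[87,0.9,0,0,0,0,15]])

```text
clock: 24.1
ee_pos: [653.6, 155.2, 104.5]
eef_rot: [-0.054, 0.705, 0.054, 0.705]
force: [-0.9, 0.1, 0.4]
opening: 0.243
```

```bash
python3 -c "
from geo import *
go([653.5,155.1,102.2],tool(8.8))
p,d=save('side','s19',(130,180,300,330),4.2)"
```

```text
clock 24.1 tcp [653.6 155.2 104.5] shift [ 2.3 -0.1 -0.1] turn [-0.001 -0.    -0.   ] open 21.4 q6 [0.22 0.63 1.59 0.   0.93 0.06] F [-0.9  0.1  0.4]
```

View pics/s19.png

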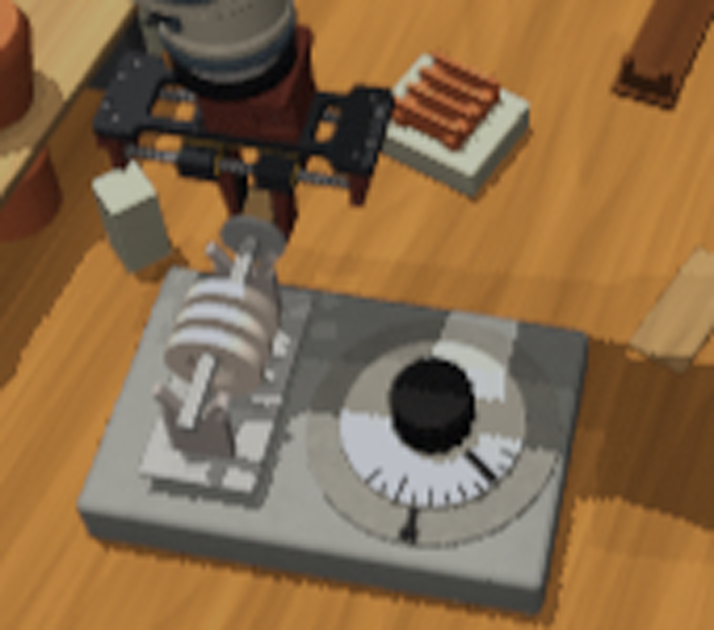

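The rod is in both forks and the pointer stands near the 150 g mark. I'll let go and retreat.

Request:
play_rows(plan=[[1.2,0,0,0,0,0,15],[1.2,0,0,0,0,0,23],[1.2,0,0,0,0,0,28],[1.2,0,0,0,0,0,36],[1.2,0,0,0,0,0,44],[1.2,0,0,0,0,0,50],[1.2,0,0,0,0,0,50],[-25,0,0,0,0,0,50],[-65,0,0,0,0,0,50],[-105,-20,0,0,0,0,50],[-140,-60,0,0,0,0,50],[-140,-100,0,0,0,0,50]])

```text
clock: 25.35
ee_pos: [671.6, 56.5, 250.3]
eef_rot: [-0.055, 0.702, 0.055, 0.708]
force: [1.0, -0.2, -0.1]
opening: 0.57
```

Request:
play_rows(plan=[[0,-45,0,0,0,0,50],[0,-90,0,0,0,0,50],[0,-130,0,0,0,0,50],[0,-150,0,0,0,0,50],[0,-150,0,0,0,0,50],[0,-150,0,0,0,0,50],[0,-150,0,0,0,0,50],[0,-150,0,0,0,0,50]])

```text
clock: 26.15
ee_pos: [694.6, -90.0, 250.3]
eef_rot: [-0.055, 0.702, 0.056, 0.708]
force: [-0.8, -0.2, -0.5]
opening: 0.565
```

```bash
python3 - <<'E'
from ang import *
p,d=save('side','s20',(130,180,300,330),4.2);np.savez('s20.npz',p=p)
print([a[1] for a in ang(p,hi=1.2)[:7]],[a[1:] for a in ang(p,hi=2.4,z=51.5)[8:]])
t,d=save('top','t20')
t2,d=save('top','t20c',(125,125,210,240),5)
print(ctrl.get_state()["clock"])
E
```

```text
[0.638, 0.638, 0.639, 0.64, 0.645, 0.646, 0.652] [(1.749, 38, 141), (1.75, 44, 142), (1.748, 37, 141), (1.745, 36, 141), (1.751, 54, 131)]
26.3
```

View pics/s20.png

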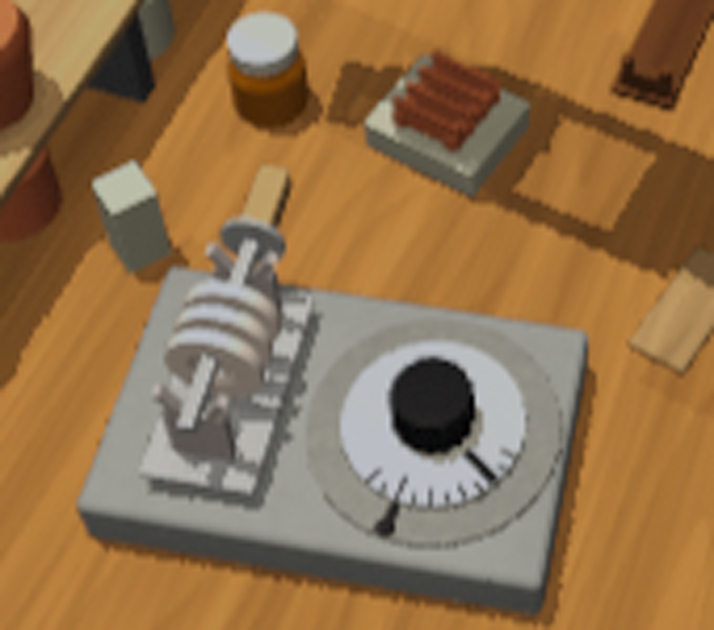

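View pics/t20.png

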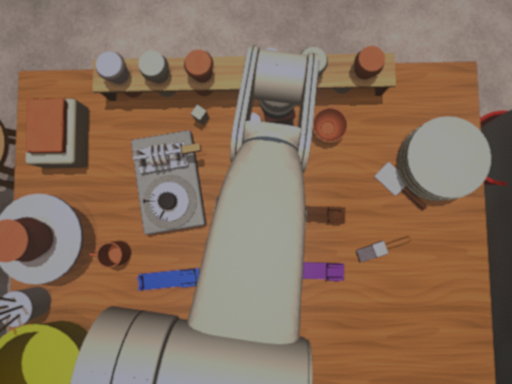

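View pics/t20c.png

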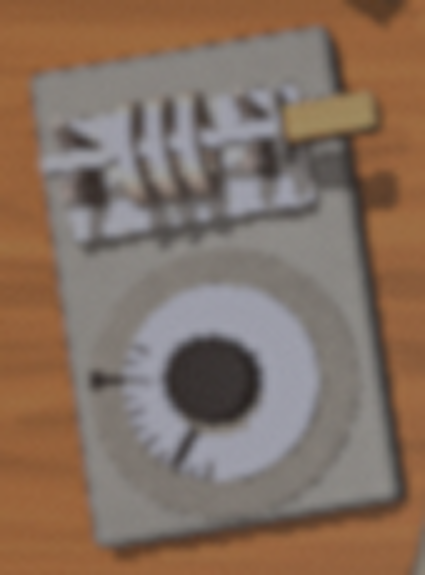

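The side view shows the rod in both forks, with three separate rings between them at about (225,325) in the crop. The pointer, at (388,520), stands at the 150 g mark. The top view agrees, and the bystanders haven't moved.

```bash
python3 -c "
from h import *
print(ctrl.sign_off())"
```

```text
the job is handed in; nothing more can be done
None
```

The job is done and handed in at about 26.3 s on the robot's clock, well under the 72 s limit; the hand-in reports no verdict.

**What I did**
- I lifted the rod from the brown rest by its shaft, laid it in the forks and let go.
- I turned the knob about 0.68 rad clockwise until the zero mark stood at the pointer. The mark read 0.646 rad and the pointer 0.648 rad.
- I took the rod by its handle, ran it through the three rings, lifted them off together and laid everything back in the forks.

**Last checks**
- The pointer stands 1.106 rad past the zero mark; 150 g is at 1.104 rad, so the dial shows the rings' own weight.
- The rod lies in both forks with the rings apart between them, and the gripper is open and clear.
- The rack is empty, and the bystanders in view look unmoved. In the last top picture the arm hid part of the bench.

**What disagreed**
- On first closing on the knob there was a side force of about 20 N, because my scale position was off by 3–4 mm. It eased once the gripper re-centred.
- My first pointer readings disagreed between the two cameras by about 0.05 rad. Taking the pointer as about 5 mm below the dial face brought them into line.

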